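# Pack the specimen tray and push it up into the hand-over stand

## Task

Pack the grey transport tray where it stands at the foot of the ramp: the two big specimen boxes end to end on its floor, then the separator from the cabinet's top drawer laid flat on them, then every small specimen box upright on the separator. Then push the packed tray up the ramp until its rear edge has dropped behind the lip and it sits flat in the well, everything still in place. Leave the drawer fully shut and do not knock or shift the jar or the pump bottle.

Things in the scene. Friction and masses are not known exactly. Their poses are not given: they have to be found in the camera images.
- stand: Fixed steel hand-over stand; origin on the table under the middle of the ramp's foot, +y the way up, x across. Along y: apron -225 to 0 mm (surface 3 mm up), ramp 0 to 125 mm rising to 30 mm (12 degrees), crest (the lip) 125 to 131 mm, then a 12 mm drop into the well. Side guides 82 mm apart inside, 3 mm thick, rise 18 mm above apron and ramp; along the well their tops are 40 mm above the table.
- well (a point): Middle of the stand's flat well, on its floor, 18 mm above the table, at 229 mm along the stand's y (same axes). The well runs from the crest at 131 mm to 327 mm, where an end stop 60 mm high closes it; the tray has 10 mm of play in it along y.
- tray: Loose grey transport tray, 72 (x) x 186 (y) x 52 mm, about 0.25 kg; origin at the centre of its underside. It starts on the apron between the guides, its y along the stand's y. Floor 4 mm thick, long sides 18 mm high, end panels 52 mm high and 4 mm thick (push on the rear one); inside 66 x 178 mm.
- big1_c (a point): Centre (25 mm above the underside) of a big white lidded specimen box, 58 (its x) x 80 (its y) x 50 mm high, about 0.15 kg. Two fit end to end along the tray, their y along the tray's y.
- big2_c (a point): Centre of the other big specimen box, the same size and mass.
- small1_c (a point): Centre (19 mm above the underside) of a small white lidded specimen box, 58 (its x) x 37 (its y) x 38 mm high, about 60 g; may be absent. Its x goes across the tray; two fit on the separator either side of the tab.
- small2_c (a point): Centre of another small specimen box, the same size; may be absent.
- small3_c (a point): Centre of another small specimen box, the same size; may be absent.
- small4_c (a point): Centre of another small specimen box, the same size; may be absent.
- separator_tab (a point): White plastic separator, a sheet 68 (x) x 178 (y) mm, 4 mm thick, with a turned-up edge 10 mm high and 3 mm thick all round, about 70 g. In its middle stands a grip tab 40 (x) x 10 (y) mm, top 30 mm above the underside. This point is in the tab, 19 mm above the underside. It starts in the top drawer, y across the drawer; on the big boxes its y goes along the tray.
- cab_drawer0 (a joint): Top drawer of the white two-drawer supply cabinet: 0 shut, up to 0.134 m pulled out to the cabinet's front (its -x). It stays where it is left, about 1 N of friction. Opened 110 mm, the separator is clear of the cabinet.
- cab_drawer0_handle (a point): Middle of the top drawer's bar handle: a level round bar 11 mm thick, 120 mm long along the cabinet's y, 35 mm in front of the drawer front, 38 mm below the cabinet's top (which is 150 mm above the table), with a stay near each end. Axes are the cabinet's: x points into it, so the drawer opens along -x. The point moves with the drawer. A carton stands on the cabinet's rear half.
- jar_top (a point): Top of the lid of a round steel cotton jar, 76 mm across and 58 mm high, standing among the boxes; to be left alone.
- bottle_top (a point): Top of a pump bottle, 68 mm across and 200 mm high, to the left; to be left alone.
There are look-alikes about, which are no part of the job. Leave any black or blue look-alike of the part that bears small4_c alone.

How it is judged:
On the way, in this order (a step that is already met when the one before it is completed fails the run):
1. the top drawer is pulled open (value of joint cab_drawer0 above 0.07 m), for 0.1 s.
2. with the tray still at the foot of the ramp, both big boxes stand on its floor, the separator lies flat on them and every small box stands on the separator (x of big1_c in the frame of tray between -0.015 and 0.015 m and y of big1_c in the frame of tray between -0.07 and 0.07 m and z of big1_c in the frame of tray between 0.021 and 0.039 m and angle between each of big1_c, big2_c's own z axis and vertical below 0.15 rad and x of big2_c in the frame of tray between -0.015 and 0.015 m and y of big2_c in the frame of tray between -0.07 and 0.07 m and z of big2_c in the frame of tray between 0.021 and 0.039 m and x of separator_tab in the frame of tray between -0.02 and 0.02 m and y of separator_tab in the frame of tray between -0.02 and 0.02 m and z of separator_tab in the frame of tray between 0.065 and 0.083 m and angle between the z axis of separator_tab and the z axis of tray, either way round below 0.12 rad and angle between the y axis of separator_tab and the y axis of tray, either way round below 0.25 rad and x of small1_c in the frame of separator_tab between -0.015 and 0.015 m and y of small1_c in the frame of separator_tab between -0.082 and 0.082 m and z of small1_c in the frame of separator_tab between -0.006 and 0.012 m and angle between each of small1_c, small2_c, small3_c, small4_c's own z axis and vertical below 0.35 rad and x of small2_c in the frame of separator_tab between -0.015 and 0.015 m and y of small2_c in the frame of separator_tab between -0.082 and 0.082 m and z of small2_c in the frame of separator_tab between -0.006 and 0.012 m and x of small3_c in the frame of separator_tab between -0.015 and 0.015 m and y of small3_c in the frame of separator_tab between -0.082 and 0.082 m and z of small3_c in the frame of separator_tab between -0.006 and 0.012 m and x of small4_c in the frame of separator_tab between -0.015 and 0.015 m and y of small4_c in the frame of separator_tab between -0.082 and 0.082 m and z of small4_c in the frame of separator_tab between -0.006 and 0.012 m and y of tray in the frame of stand below -0.04 m and linear speed of tray below 0.05 m/s), for 0.2 s.
At the end, for the whole second after the job is handed in: Tray flat and at rest in the well behind the lip (underside within 5 mm of its floor); big boxes on the tray floor, separator flat on them within 20 mm of the middle, every small box upright on the separator, top drawer shut to 8 mm (x of big1_c in the frame of tray between -0.015 and 0.015 m and y of big1_c in the frame of tray between -0.07 and 0.07 m and z of big1_c in the frame of tray between 0.021 and 0.039 m and angle between each of big1_c, big2_c's own z axis and vertical below 0.15 rad and x of big2_c in the frame of tray between -0.015 and 0.015 m and y of big2_c in the frame of tray between -0.07 and 0.07 m and z of big2_c in the frame of tray between 0.021 and 0.039 m and x of separator_tab in the frame of tray between -0.02 and 0.02 m and y of separator_tab in the frame of tray between -0.02 and 0.02 m and z of separator_tab in the frame of tray between 0.065 and 0.083 m and angle between the z axis of separator_tab and the z axis of tray, either way round below 0.12 rad and angle between the y axis of separator_tab and the y axis of tray, either way round below 0.25 rad and x of small1_c in the frame of separator_tab between -0.015 and 0.015 m and y of small1_c in the frame of separator_tab between -0.082 and 0.082 m and z of small1_c in the frame of separator_tab between -0.006 and 0.012 m and angle between each of small1_c, small2_c, small3_c, small4_c's own z axis and vertical below 0.35 rad and x of small2_c in the frame of separator_tab between -0.015 and 0.015 m and y of small2_c in the frame of separator_tab between -0.082 and 0.082 m and z of small2_c in the frame of separator_tab between -0.006 and 0.012 m and x of small3_c in the frame of separator_tab between -0.015 and 0.015 m and y of small3_c in the frame of separator_tab between -0.082 and 0.082 m and z of small3_c in the frame of separator_tab between -0.006 and 0.012 m and x of small4_c in the frame of separator_tab between -0.015 and 0.015 m and y of small4_c in the frame of separator_tab between -0.082 and 0.082 m and z of small4_c in the frame of separator_tab between -0.006 and 0.012 m and y of tray in the frame of stand between 0.217 and 0.241 m and z of tray in the frame of stand between 0.012 and 0.023 m and angle between the z axis of tray and the z axis of stand, either way round below 0.04 rad and value of joint cab_drawer0 below 0.008 m and linear speed of tray below 0.01 m/s); the robot touches nothing.
It fails at once if the steel jar is knocked over or shifted by more than 40 mm (distance of jar_top from where it was at the start of the episode above 0.04 m).
It fails at once if the pump bottle is knocked over or shifted by more than 40 mm (distance of bottle_top from where it was at the start of the episode above 0.04 m).
Of small1, small2, small3, small4 only 2 to 4 are there at a start; the rules pass over those that are not, and their reading is None.
At some moment in a run one of small1, small2, small3, small4 may be knocked a few centimetres aside while the robot is not near it.
Once in a run the grip may slacken for a moment while it holds something.
It also fails if it takes over 210 s, if anything falls off the work surface, if the arm or the gripper's body presses on something with over 40 N, if the wrist force passes 120 N, or if a joint passes its speed limit or range.

## Robot

A 6-joint arm with a two-finger parallel gripper is mounted at the origin on the work surface. World frame = base frame: x ahead of the robot, y to its left, z up, the work surface at z = 0. Lengths are in m, angles in rad, forces in N, time in s.
With the tool pointing down it reaches from about 0.325 to 0.75 m from the base axis. Payload 7.6 kg.
Tool frame: the origin (TCP) lies at the very end of the fingers, on their centre line; the grasp point (between the pads) lies 19 mm behind it; z points along the fingers, y is the direction in which the jaws open and shut (so a half turn about z gives the same grasp; the last joint's range is limited). The gripper opens to 85 mm and grips with 20 to 120 N. Pads are 22 mm wide; open, the fingers measure 114 mm over their backs; the gripper's body (76 mm by 85 mm) begins 54 mm behind the grasp point. The pads swing forward as they close: fully open they stand 13 mm farther back than shut.
Start: joints at [1.072, 0.052, 1.401, -0, 1.689, -0.07], TCP at [0.218, 0.477, 0.231] pointing down, gripper open.
Joint ranges: [-2.9, 2.9], [-0.91, 2.17], [0.12, 2.37], [-1.06, 4.2], [0.26, 2.73], [-2.93, 2.93]. Speed limits (rad/s): [2.57, 2.57, 3.01, 3.14, 3.14, 3.14].

## Interface

Orientations are given as [roll, pitch, yaw] about the fixed x, y, z axes, in that order (R = Rz(yaw) Ry(pitch) Rx(roll)).
In Python, from bench import env gives the robot as it stands.
- The arm moves only by the tool carry_out, never from a script. Its arguments are lists of equal length, an entry for each row: "delta_pos": the shift along the world's x, y, z in m, a list of three; "turn": the turn about the world's z in degrees. In form: {"delta_pos": [[x, y, z], ...], "turn": [turn, ...]}. A call has 1 to 20 rows; each row shifts and turns the commanded pose from where the row before left it; what a row does not reach is not made up. A row lasts 1/12 s, in which the tool goes at most 41.7 mm and 7.16 degrees, less where a joint would pass 70% of its speed; a pose out of reach is approached as far as the arm can. A call with a gripper value outside its range is refused whole. "gripper" is the closure, from 0 (fully open) to 1 (shut), set as the call begins (left out, the last holds). The fingers move at their own pace and stop on an object; "newtons" is the grip in N (left out, the last holds). Time passes only in rows, so rows that do not move let the fingers close. It gives the time, the measured TCP pose, the force and the opening at its end, in the units of the state.
- env.get_obs(): the state, without advancing time (a new reading comes with each control period).
- env.get_image(name): name is "scene" or "top" or "wrist"; returns a dict with "image" (400x640x3 uint8, red, green, blue), "fovy" (degrees; the focal length in pixels is half the picture's height over the tangent of half this angle, whatever the lens; pixels are square), "cx", "cy" (the principal point, pixels), "D" ([k1, k2, p1, p2, k3] as OpenCV has them; the pictures are not rectified), "world_to_cam" (4x4, takes a point from world to camera coordinates); the wrist camera has in their place "tool_from_camera" (4x4, takes a point from camera to tool coordinates, whose origin is the TCP and whose axes are the flange's). Camera axes: x right, y down, z forward; pixel columns grow to the right and rows downward; lengths in m; the calibration is good to about 2 mm. A picture is of the moment at which its call begins: read the wrist's pose just before it. There is no depth.
- env.job_done(): hands the job in, once; it reports no verdict.
The state is a dict: "time_s": time; "joints": joint angles; "qd": joint speeds; "joint_efforts": joint torques, N m; "eef_pos": TCP position; "orientation": TCP orientation; "force": force on the tool from outside, world axes, zero at the start; "moment": the same for the moment, N m; "opening": opening from 0.0 (shut) to 1.0 (fully open).
Only numpy, scipy, OpenCV 4.12 (cv2) and the standard library are available. Lean on these libraries where they do the work, as an engineer would, in place of code of your own. Each camera call takes 0.05 s, during which the arm holds its last target.

## Working session

There is one attempt and no reset: what is moved stays moved. The work goes in short steps, Python scripts to look and compute and a tool call to move; the robot and the scene stay as the last step left them, time stands still between calls to the robot, and variables do not carry over. Pictures are saved under pics/ and viewed, and the job is handed in when it is done.

Besides the shell and the picture viewer there is one more tool, called after "Call:" as name(argument=value, ...), one argument or row to a line, values as JSON. carry_out: Moves the arm, as the interface text tells. Its arguments: {"type":"object","properties":{"delta_pos":{"type":"array","items":{"type":"array","items":{"type":"number"}}},"turn":{"type":"array","items":{"type":"number"}},"gripper":{"type":"number"},"newtons":{"type":"number"}},"required":["delta_pos","turn"]}

```bash
ls -la && mkdir -p pics && python3 - <<'E'
from bench import env
import cv2,json
o=env.get_obs(); print(o)
for n in ["scene","top","wrist"]:
    d=env.get_image(n); cv2.imwrite(f"pics/{n}0.png",d["image"][:,:,::-1])
    print(n,{k:(v.tolist() if hasattr(v,'tolist') else v) for k,v in d.items() if k!="image"})
E
```

```text
total 12
drwxr-xr-x  3 agent agent 4096 Dec  6 19:02 .
drwxr-xr-x 23 root  root  4096 Dec  6 19:02 ..
drwxr-xr-x  2 agent agent 4096 Dec  6 19:02 pics
{'time_s': 0.0, 'joints': array([ 1.07170626e+00,  5.28487473e-02,  1.40172534e+00,  5.99267334e-07,
        1.68859334e+00, -7.03507952e-02]), 'qd': array([ 5.65199252e-05,  3.24979978e-04, -8.07912722e-04,  1.25092308e-04,
       -1.16952756e-03, -1.18767609e-05]), 'joint_efforts': array([-2.09659338e-03, -3.81664824e+01, -3.60187805e+01, -3.07471946e-04,
        6.17054669e-03, -2.71821767e-05]), 'eef_pos': array([0.21811548, 0.47721853, 0.23046584]), 'orientation': array([-3.14002182e+00, -1.11289072e-04,  2.71285336e+00]), 'force': array([ 0.41394223,  0.08301773, -0.10568761]), 'moment': array([0.03329421, 0.01051028, 0.00069053]), 'opening': 1.003782329828561}
scene {'fovy': 52.284536057164054, 'cx': 320.0881056224878, 'cy': 200.5934455522916, 'D': [-0.014992804068784865, 0.0, 0.0, 0.0, 0.0], 'world_to_cam': [[-0.2707943800898132, 0.9626370131266856, -0.0006202179511387972, 0.10386454807480441], [0.8253324298849474, 0.2318382290
[... 344 characters left out ...]
9200719686, -0.011758766449354677, 0.06394092442994459], [-0.991396900614051, -0.006869019727763505, -0.1307096095198555, 0.571549949140962], [0.13061510336477933, 0.012765789527153437, -0.9913509617641758, 1.3821269431965848], [0.0, 0.0, 0.0, 1.0]]}
wrist {'fovy': 61.20781760555132, 'cx': 320.72206067499025, 'cy': 198.62344912901537, 'D': [0.008565360518808166, 0.0, 0.0, 0.0, 0.0], 'tool_from_camera': [[0.00028135086964605106, -0.9655722065645503, -0.26013503176571745, 0.06546567410573738], [0.9999982736267397, -0.00020613429810241617, 0.0018466868139064626, 0.0009330431104697112], [-0.0018367322139222254, -0.2601351022424959, 0.965570481630449, -0.14199255698722216], [0.0, 0.0, 0.0, 1.0]]}
```

View pics/scene0.png

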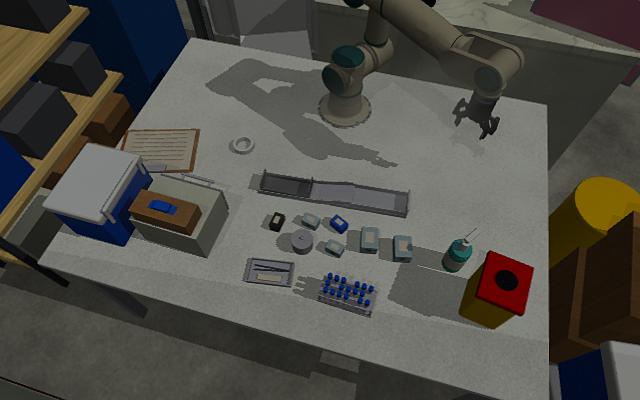

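View pics/top0.png

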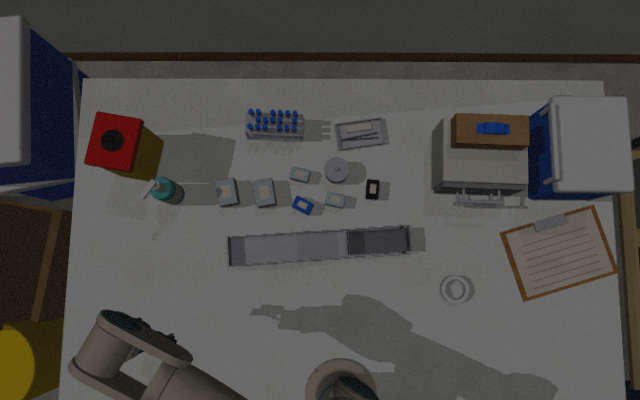

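View pics/wrist0.png

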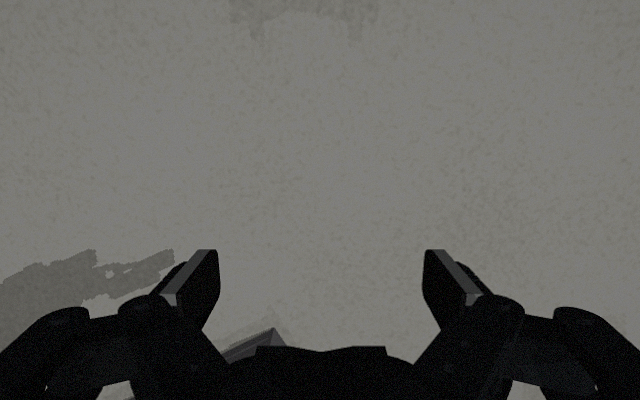

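```bash
cat > h.py <<'E'
from bench import env
import cv2,numpy as np
from scipy.spatial.transform import Rotation as R
def cam(n):
    o=env.get_obs(); d=env.get_image(n)
    f=d["image"].shape[0]/2/np.tan(np.radians(d["fovy"])/2)
    K=np.array([[f,0,d["cx"]],[0,f,d["cy"]],[0,0,1]]); D=np.array(d["D"],float)
    if n=="wrist":
        T=np.eye(4);T[:3,:3]=R.from_euler("xyz",o["orientation"]).as_matrix();T[:3,3]=o["eef_pos"]
        W=np.linalg.inv(T@np.array(d["tool_from_camera"]))
    else: W=np.array(d["world_to_cam"])
    return dict(img=d["image"],K=K,D=D,W=W,n=n,t=o["time_s"])
def save(c,name):
    np.savez(f"pics/{name}.npz",**c)
def load(name):
    z=np.load(f"pics/{name}.npz",allow_pickle=True); return {k:z[k] for k in z}
def proj(c,P):
    P=np.atleast_2d(np.array(P,float)); rv=cv2.Rodrigues(c["W"][:3,:3])[0]
    return cv2.projectPoints(P,rv,c["W"][:3,3],c["K"],c["D"])[0][:,0]
def ray(c,uv):
    uv=np.atleast_2d(np.array(uv,float)); n=cv2.undistortPoints(uv[:,None],c["K"],c["D"])[:,0]
    d=np.c_[n,np.ones(len(n))]@c["W"][:3,:3]; o=-c["W"][:3,:3].T@c["W"][:3,3]
    return o,d
def onz(c,uv,z):
    o,d=ray(c,uv); s=(np.asarray(z)-o[2])/d[:,2]; return o+d*s[:,None]
def crop(c,name,x0,x1,y0,y1,s=4,gam=0.5,grid=20,draw=None):
    im=c["img"][y0:y1,x0:x1,::-1]
    im=(255*(im/255.)**gam).astype(np.uint8)
    im=cv2.resize(im,None,fx=s,fy=s,interpolation=cv2.INTER_CUBIC)
    if draw is not None:
        for poly in draw:
            q=((proj(c,poly)-[x0,y0]+0.5)*s).astype(int)
            cv2.polylines(im,[q.reshape(-1,1,2)],False,(0,0,255),1)
    if grid:
        for x in range((x0+grid-1)//grid*grid,x1,grid):
            X=int((x-x0+.5)*s); cv2.line(im,(X,0),(X,6),(0,255,255),1); cv2.putText(im,str(x),(X-10,16),0,.35,(0,255,255),1)
        for y in range((y0+grid-1)//grid*grid,y1,grid):
            Y=int((y-y0+.5)*s); cv2.line(im,(0,Y),(6,Y),(0,255,255),1); cv2.putText(im,str(y),(8,Y+4),0,.35,(0,255,255),1)
    cv2.imwrite(f"pics/{name}.png",im)
E
python3 - <<'E'
from h import *
c=cam("top"); save(c,"top1"); crop(c,"t1",215,415,150,275,4,grid=10)
crop(c,"t1b",420,540,100,220,5,grid=10)
c=cam("scene"); save(c,"scene1"); crop(c,"s1",240,420,160,270,4,grid=10); crop(c,"s1b",120,240,140,260,5,grid=10)
E
```

```text
(no output)
```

View pics/t1.png

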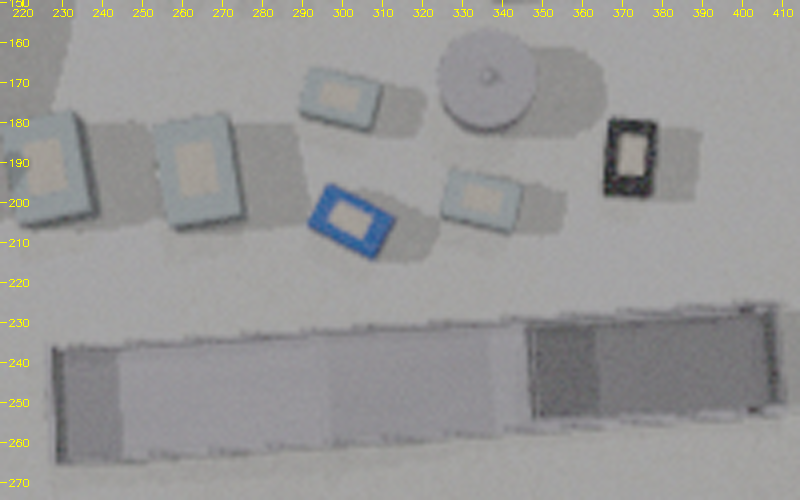

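View pics/t1b.png

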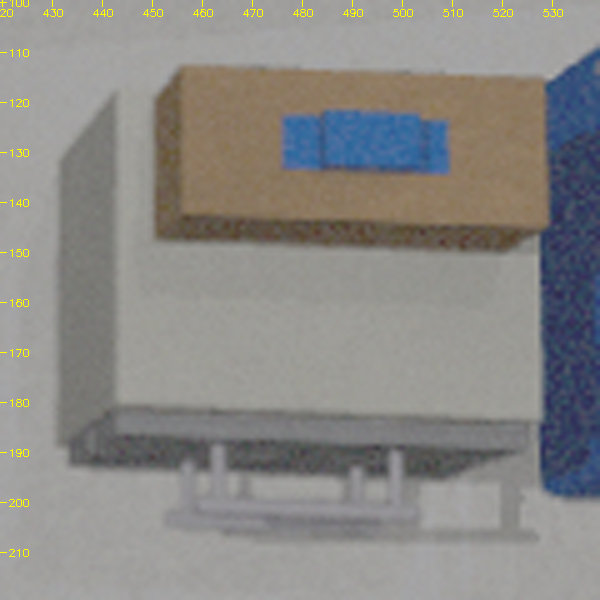

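View pics/s1.png

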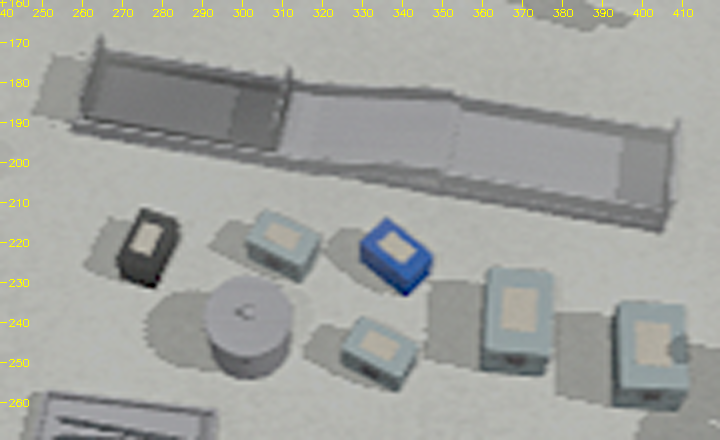

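View pics/s1b.png

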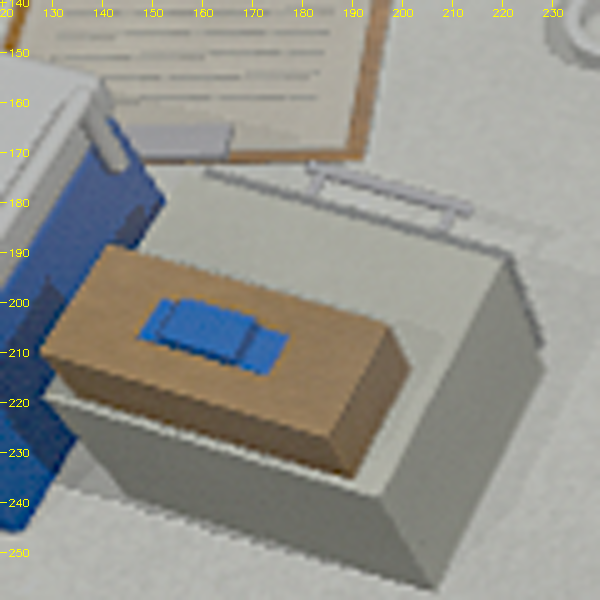

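```bash
python3 - <<'E'
from h import *
np.set_printoptions(precision=4,suppress=True)
c=load("top1")
def C(pts): return np.array(pts,float)/4+[215,150]-.5+.0
print("stop top z60",onz(c,C([(52,345),(58,463)]),.06))
print("tray rear top z55",onz(c,C([(775,308),(778,412)]),.055))
print("tray front top z55",onz(c,C([(530,325),(537,417)]),.055))
print("guide bottom-edge z~.021 ",onz(c,C([(740,421),(545,431)]),.021))
print("well guides z .04",onz(c,C([(120,461),(320,445)]),.04), onz(c,C([(60,345),(320,330)]),.04))
print("crest",onz(c,C([(327,440),(325,345)]),.03))
for n,p,z in [("big1",[(152,123),(228,113),(242,214),(172,226)],.05),("big2?",[(0,118),(75,112),(97,210),(20,225)],.05),
 ("smA",[(307,68),(382,82),(370,128),(298,113)],.038),("smB",[(452,170),(524,182),(515,230),(442,215)],.038)]:
    q=onz(c,C(p),z); e=[np.linalg.norm(q[i]-q[(i+1)%4]) for i in range(4)]
    d=q[1]-q[0]; print(n,q.mean(0),np.array(e),"ang top edge",np.degrees(np.arctan2(d[1],d[0])), "side", np.degrees(np.arctan2(*(q[3]-q[0])[1::-1])))
print("jar",onz(c,C([(489,76)]),.058))
def B(pts): return np.array(pts,float)/5+[420,100]-.5
print("cab top front edge",onz(c,B([(107,407),(527,422)]),.15))
print("cab top left rear",onz(c,B([(118,90)]),.15))
print("handle upper",onz(c,B([(195,505),(418,517)]),.112), onz(c,B([(165,520),(365,525)]),.05))
print("handle stays",onz(c,B([(218,455),(397,455)]),.112))
E
```

```text
stop top z60 [[0.4682 0.3375 0.06  ]
 [0.3812 0.3301 0.06  ]]
tray rear top z55 [[ 0.5003 -0.2009  0.055 ]
 [ 0.4232 -0.2019  0.055 ]]
tray front top z55 [[ 0.4863 -0.0183  0.055 ]
 [ 0.4181 -0.0235  0.055 ]]
guide bottom-edge z~.021  [[ 0.4171 -0.1791  0.021 ]
 [ 0.4084 -0.0314  0.021 ]]
well guides z .04 [[0.383  0.2876 0.04  ]
 [0.3963 0.1379 0.04  ]] [[0.4695 0.3355 0.04  ]
 [0.4824 0.1392 0.04  ]]
crest [[0.4001 0.1333 0.03  ]
 [0.4717 0.1359 0.03  ]]
big1 [0.6032 0.2326 0.05  ] [0.0583 0.0784 0.0536 0.0807] ang top edge -82.03628930545165 side -167.64423190063602
big2? [0.6046 0.3472 0.05  ] [0.0574 0.0776 0.0593 0.0841] ang top edge -85.02282262694608 side -167.42963985264643
smA [0.661  0.1273 0.038 ] [0.0588 0.037  0.0565 0.0358] ang top edge -100.40798597206033 side 169.79642417150438
smB [0.5831 0.0165 0.038 ] [0.0556 0.0375 0.0566 0.0355] ang top edge -99.19245707876652 side 167.954024479921
jar [[0.6745 0.0129 0.058 ]]
cab top front edge [[ 0.6217 -0.2777  0.15  ]
 [ 0.6148 -0.5137  0.15  ]]
cab top left rear [[ 0.8063 -0.289   0.15  ]]
handle upper [[ 0.5717 -0.3365  0.112 ]
 [ 0.5656 -0.4647  0.112 ]] [[ 0.5711 -0.3361  0.05  ]
 [ 0.5689 -0.4565  0.05  ]]
handle stays [[ 0.6009 -0.3507  0.112 ]
 [ 0.6016 -0.4541  0.112 ]]
```

Call:
carry_out(
  delta_pos=[
    [0.012,-0.033,0.001],
    [0.012,-0.033,0.001],
    [0.012,-0.033,0.001],
    [0.012,-0.033,0.001],
    [0.012,-0.033,0.001],
    [0.012,-0.033,0.001],
    [0.012,-0.033,0.001],
    [0.012,-0.033,0.001],
    [0.012,-0.033,0.001],
    [0.012,-0.033,0.001],
    [0.012,-0.033,0.001],
    [0.012,-0.033,0.001],
    [0.012,-0.033,0.001],
    [0.012,-0.033,0.001],
  ],
  turn=[-2.6,-2.6,-2.6,-2.6,-2.6,-2.6,-2.6,-2.6,-2.6,-2.6,-2.6,-2.6,-2.6,-2.6],
  gripper=0.5,
)

```text
time_s: 1.42
eef_pos: [0.3864, 0.0137, 0.2455]
orientation: [3.141, 0.0, 2.075]
force: [-0.6, 0.8, -0.2]
opening: 0.504
```

Call:
carry_out(
  delta_pos=[
    [0.012,-0.033,0.001],
    [0.012,-0.033,0.001],
    [0.012,-0.033,0.001],
    [0.012,-0.033,0.001],
    [0.012,-0.033,0.001],
    [0.012,-0.033,0.001],
    [0.012,-0.033,0.001],
    [0.012,-0.033,0.001],
    [0.012,-0.033,0.001],
    [0.012,-0.033,0.001],
    [0.012,-0.033,0.001],
    [0.012,-0.033,0.001],
    [0,0,0],
  ],
  turn=[-2.6,-2.6,-2.6,-2.6,-2.6,-2.6,-2.6,-2.6,-2.6,-2.6,-2.6,-2.6,0],
)

```text
time_s: 2.5
eef_pos: [0.5302, -0.3854, 0.2526]
orientation: [-3.137, -0.002, 1.526]
force: [0.3, 0.8, -1.4]
opening: 0.504
```

```bash
python3 - <<'E'
from h import *
np.set_printoptions(precision=4,suppress=True)
o=env.get_obs(); print(o["time_s"],o["eef_pos"],np.degrees(o["orientation"]),o["opening"],o["force"])
c=cam("wrist"); save(c,"w2"); crop(c,"w2",0,640,0,400,1.25,grid=20)
c=cam("top"); save(c,"top2"); crop(c,"t2",0,640,0,400,1.25,grid=20)
c=cam("scene"); save(c,"scene2"); crop(c,"s2",0,640,0,400,1.25,grid=20)
E
```

```text
2.5 [ 0.5302 -0.3854  0.2526] [-179.7308   -0.1235   87.46  ] 0.503788203765646 [ 0.2575  0.8252 -1.3568]
```

View pics/w2.png

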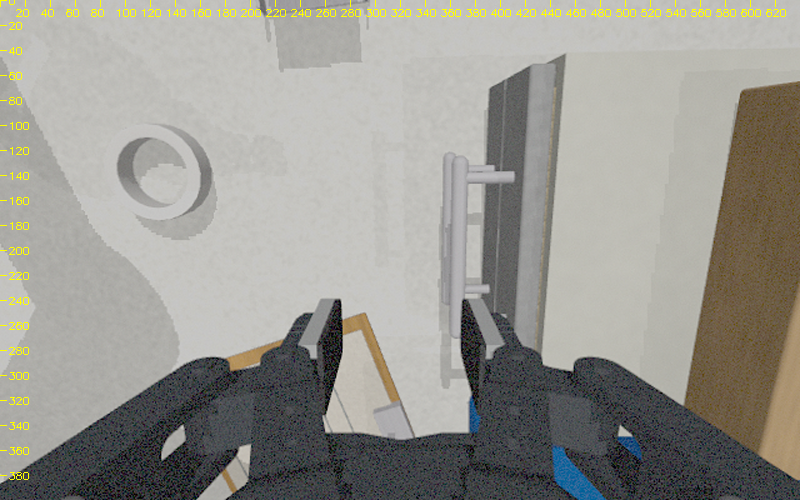

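View pics/t2.png

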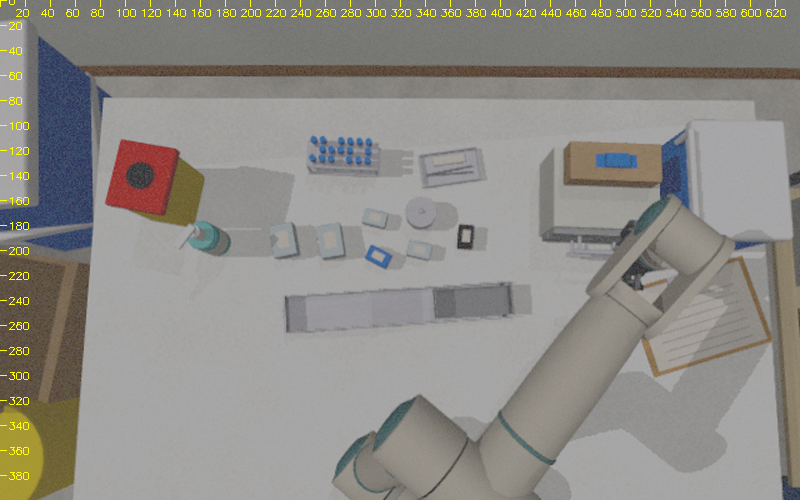

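View pics/s2.png

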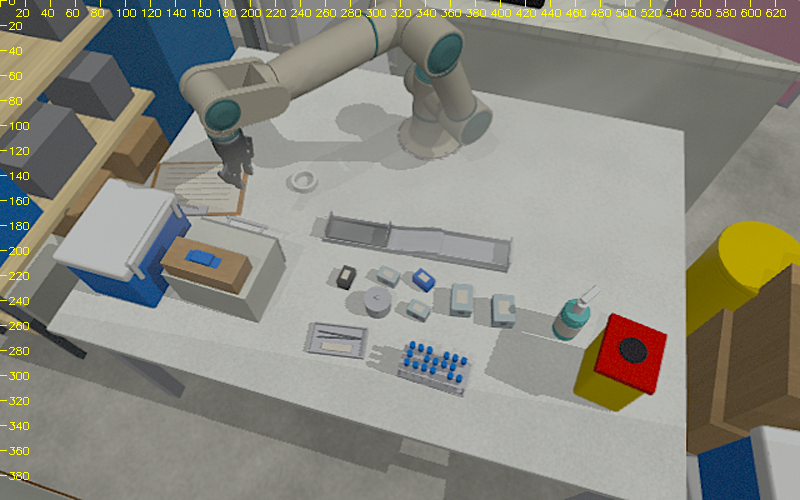

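```bash
python3 - <<'E'
from h import *
np.set_printoptions(precision=4,suppress=True)
c=load("w2")
p=lambda a:np.array(a,float)/1.25-.5
print("handle ends",onz(c,p([(460,158),(457,335)]),.112))
print("stay far end at drawer front",onz(c,p([(514,177)]),.112))
print("cab top front edge",onz(c,p([(565,56),(541,340)]),.15))
b=load("top2"); print("bottle base?",onz(b,p([(205,235)]),.1)); s=load("scene2")
print(proj(b,[[.5717,-.3365,.112],[.5656,-.4647,.112]])*1.25)
E
```

```text
handle ends [[ 0.5709 -0.3344  0.112 ]
 [ 0.5676 -0.461   0.112 ]]
stay far end at drawer front [[ 0.6064 -0.3483  0.112 ]]
cab top front edge [[ 0.6222 -0.2818  0.15  ]
 [ 0.6162 -0.4476  0.15  ]]
bottle base? [[0.606  0.5229 0.1   ]]
[[573.1288 250.6137]
 [628.888  253.6205]]
```

Call:
carry_out(
  delta_pos=[
    [0.02,0,0],
    [0.019,0,-0.02],
    [0,0,-0.03],
    [0,0,-0.03],
    [0,0,-0.025],
    [0,0,-0.02],
    [0,0,-0.02],
    [0,0,-0.012],
    [0,0,0],
  ],
  turn=[0,0,0,0,0,0,0,0,0],
  gripper=0.72,
)

```text
time_s: 3.4
eef_pos: [0.5683, -0.3787, 0.0979]
orientation: [-3.138, -0.003, 1.534]
force: [-0.5, 0.8, 0.4]
opening: 0.278
```

Call:
carry_out(
  delta_pos=[
    [0,0,0],
    [0,0,0],
    [0,0,0],
    [0,0,0],
  ],
  turn=[0,0,0,0],
  gripper=1.0,
  newtons=40,
)

```text
time_s: 3.73
eef_pos: [0.5692, -0.38, 0.1018]
orientation: [3.142, -0.0, 1.533]
force: [-4.5, 3.8, -0.8]
opening: 0.108
```

Call:
carry_out(
  delta_pos=[
    [-0.006,0,0],
    [-0.012,0,0],
    [-0.012,0.001,0],
    [-0.012,0,0],
    [-0.012,0.001,0],
    [-0.012,0,0],
    [-0.012,0.001,0],
    [-0.012,0,0],
    [-0.012,0.001,0],
    [-0.012,0,0],
    [-0.01,0.001,0],
    [-0.004,0,0],
    [0,0,0],
  ],
  turn=[0,0,0,0,0,0,0,0,0,0,0,0,0],
)

```text
time_s: 4.82
eef_pos: [0.4409, -0.3761, 0.1017]
orientation: [3.14, 0.002, 1.532]
force: [-1.2, 1.1, 1.6]
opening: 0.11
```

```bash
python3 - <<'E'
from h import *
np.set_printoptions(precision=4,suppress=True)
o=env.get_obs(); print(o["time_s"],o["eef_pos"],np.degrees(o["orientation"]),o["opening"],o["force"])
c=cam("wrist"); save(c,"w3"); crop(c,"w3",0,640,0,400,1.25,grid=20)
c=cam("top"); save(c,"top3"); crop(c,"t3",420,580,100,260,4,grid=10)
E
```

```text
4.8167 [ 0.4409 -0.3761  0.1017] [179.9122   0.0934  87.7893] 0.11022152703821346 [-1.1735  1.1155  1.5602]
```

View pics/w3.png

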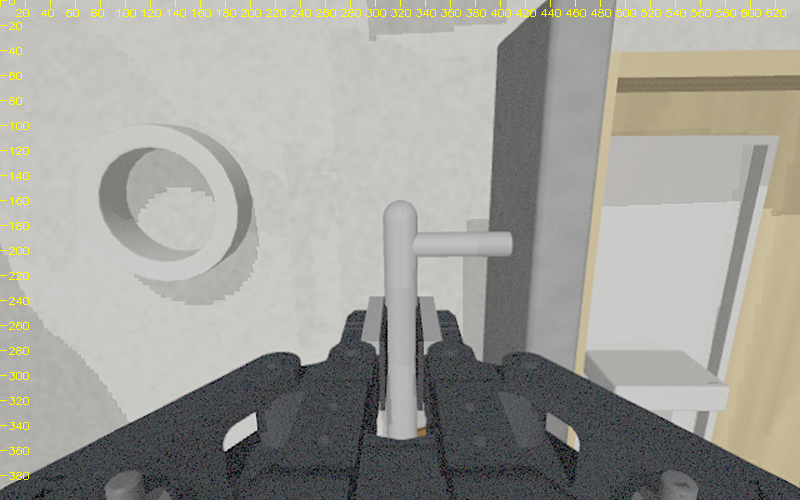

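View pics/t3.png

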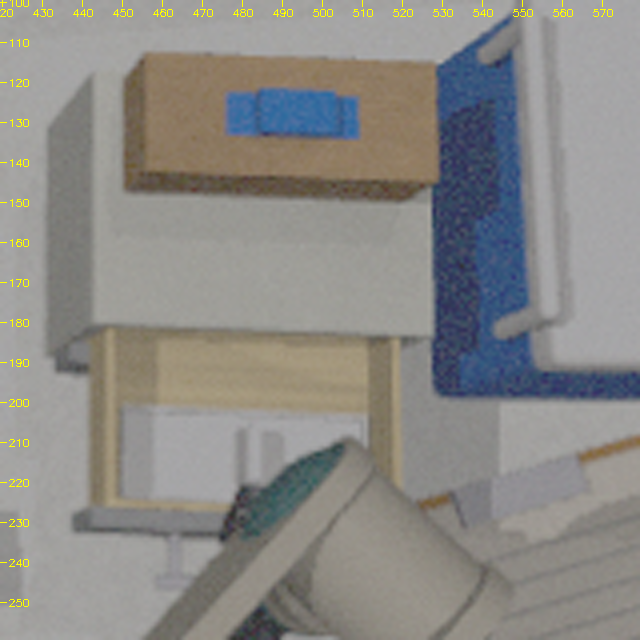

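Call:
carry_out(
  delta_pos=[
    [0,0,0],
    [0,0,0],
    [0,0,0.03],
    [0,0,0.04],
    [0,0,0.04],
    [-0.01,0.01,0.03],
  ],
  turn=[0,0,0,0,0,0],
  gripper=0.72,
)

```text
time_s: 5.42
eef_pos: [0.4323, -0.3663, 0.2434]
orientation: [3.139, 0.002, 1.533]
force: [0.5, -0.5, 0.1]
opening: 0.282
```

```bash
python3 - <<'E'
from h import *
np.set_printoptions(precision=4,suppress=True)
o=env.get_obs(); print(o["time_s"],o["eef_pos"],np.degrees(o["orientation"]),o["opening"],o["force"])
c=cam("wrist"); save(c,"w4"); crop(c,"w4",0,640,0,400,1.25,grid=20)
E
```

```text
5.4167 [ 0.4323 -0.3663  0.2434] [179.8549   0.1257  87.8399] 0.2820434839066214 [ 0.5258 -0.4917  0.0771]
```

View pics/w4.png

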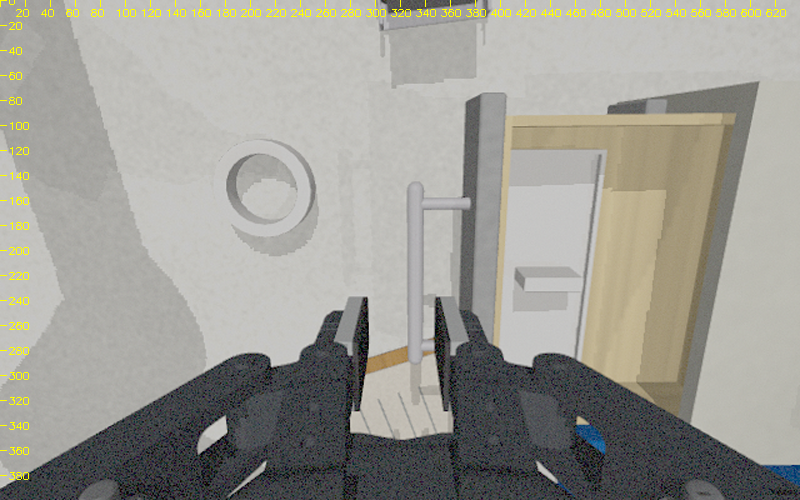

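Call:
carry_out(
  delta_pos=[
    [0.0077,0.0348,-0.0024],
    [0.0077,0.0348,-0.0024],
    [0.0077,0.0348,-0.0024],
    [0.0077,0.0348,-0.0024],
    [0.0077,0.0348,-0.0024],
    [0.0077,0.0348,-0.0024],
    [0.0077,0.0348,-0.0024],
    [0.0077,0.0348,-0.0024],
    [0.0077,0.0348,-0.0024],
    [0.0077,0.0348,-0.0024],
    [0.0077,0.0348,-0.0024],
    [0.0077,0.0348,-0.0024],
    [0.0077,0.0348,-0.0024],
    [0.0077,0.0348,-0.0024],
    [0.0077,0.0348,-0.0024],
    [0.0077,0.0348,-0.0024],
    [0.0077,0.0348,-0.0024],
    [0,0,0],
  ],
  turn=[-4.6,-4.6,-4.6,-4.6,-4.6,-4.6,-4.6,-4.6,-4.6,-4.6,-4.6,-4.6,-4.6,-4.6,-4.6,-4.6,-4.6,0],
  gripper=0,
)

```text
time_s: 6.97
eef_pos: [0.5618, 0.2318, 0.1974]
orientation: [-3.14, 0.002, 0.169]
force: [-0.3, -0.7, 0.7]
opening: 1.002
```

```bash
python3 - <<'E'
from h import *
np.set_printoptions(precision=4,suppress=True)
o=env.get_obs(); print(o["time_s"],o["eef_pos"],np.degrees(o["orientation"]),o["opening"],o["force"])
c=cam("wrist"); save(c,"w5"); crop(c,"w5",0,640,0,400,1.25,grid=20)
c=cam("top"); save(c,"top5"); crop(c,"t5",260,580,90,270,2.5,grid=20)
c=cam("scene"); save(c,"scene5"); crop(c,"s5",100,420,120,280,2.5,grid=20)
E
```

```text
6.9667 [0.5618 0.2318 0.1974] [-179.9153    0.1122    9.6979] 1.0021080703541492 [-0.2805 -0.708   0.6809]
```

View pics/w5.png

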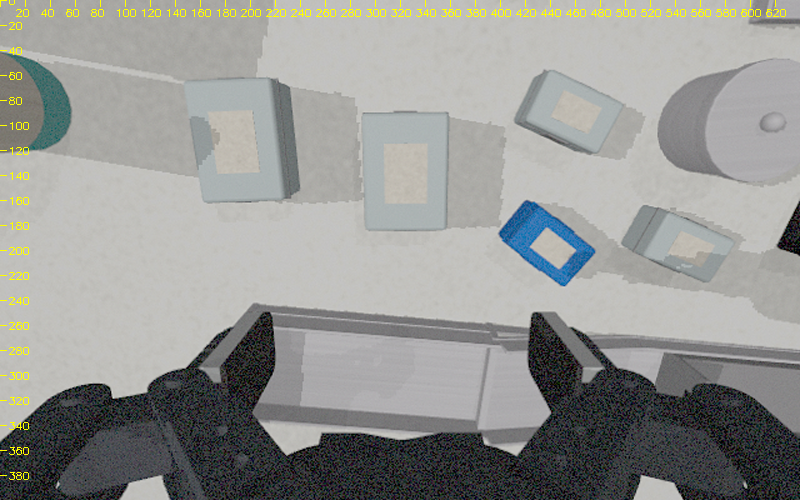

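View pics/t5.png

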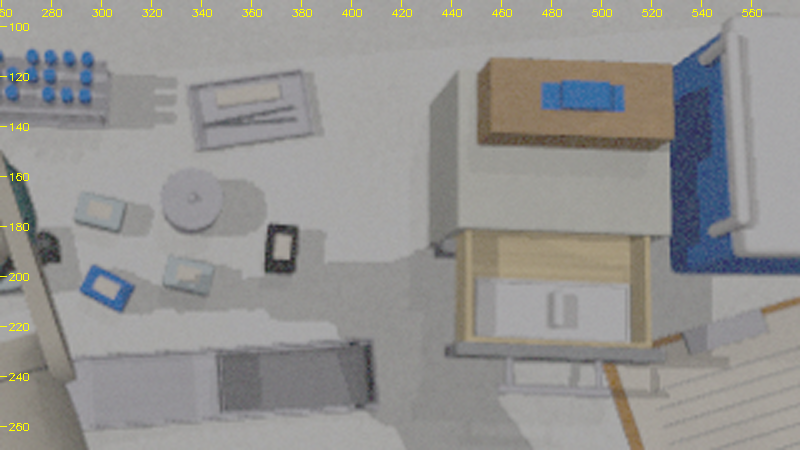

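View pics/s5.png

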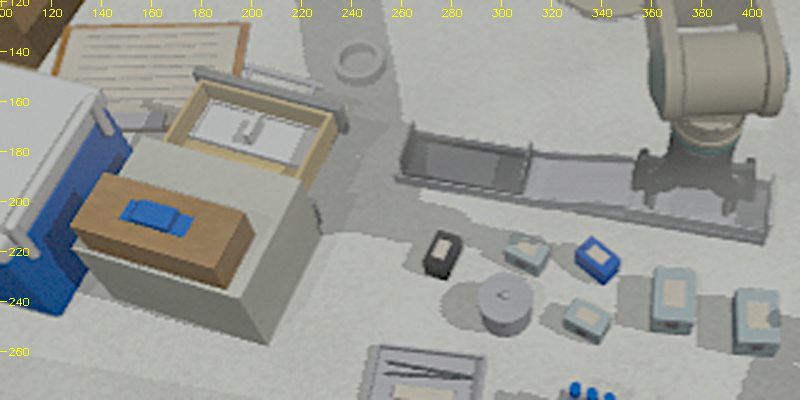

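```bash
cat >> h.py <<'E'
from scipy.optimize import least_squares
def fitrect(c,uv,wx,wy,z,x0):
    """uv corners ordered (+x+y,-x+y,-x-y,+x-y) in own frame or any rotation; fits x,y,yaw"""
    L=np.array([[wx,wy],[-wx,wy],[-wx,-wy],[wx,-wy]])/2
    q=onz(c,uv,z)[:,:2]
    best=None
    for perm in ([0,1,2,3],[3,2,1,0]):
      for k in range(4):
        P=np.roll(L[perm],k,axis=0)
        mu=q.mean(0); A=q-mu
        th=np.arctan2((P[:,0]*A[:,1]-P[:,1]*A[:,0]).sum(),(P*A).sum())
        Rm=np.array([[np.cos(th),-np.sin(th)],[np.sin(th),np.cos(th)]])
        r=np.sqrt(((A-P@Rm.T)**2).sum(1).mean())
        if best is None or r<best[0]: best=(r,mu,np.degrees(th))
    r,mu,th=best; th=(th+90)%180-90
    return mu,th,r*1000
E
python3 - <<'E'
from h import *
np.set_printoptions(precision=4,suppress=True)
c=load("w5"); p=lambda a:np.array(a,float)/1.25-.5
for n,q,wx,wy,z in [("big1",[(362,113),(447,112),(447,230),(366,230)],.058,.08,.05),
("big2",[(187,80),(277,79),(282,201),(203,202)],.058,.08,.05),
("smA",[(549,70),(624,105),(597,152),(522,115)],.058,.037,.038),
("smB",[(656,207),(737,240),(711,281),(637,250)],.058,.037,.038)]:
    print(n,fitrect(c,p(q),wx,wy,z,None))
E
```

```text
big1 (array([0.6028, 0.2374]), np.float64(-79.42527523741528), np.float64(1.3733276215082637))
big2 (array([0.6037, 0.3507]), np.float64(-80.5612651968531), np.float64(1.6822301842341498))
smA (array([0.6619, 0.1325]), np.float64(75.16016248335691), np.float64(2.231149797675701))
smB (array([0.5853, 0.0263]), np.float64(78.65463459233601), np.float64(4.107790703738924))
```

```bash
python3 - <<'E'
from h import *
np.set_printoptions(precision=4,suppress=True)
o=env.get_obs(); print(o["time_s"],o["eef_pos"],np.degrees(o["orientation"]),o["opening"],o["force"],o["qd"])
E
```

```text
7.1167 [0.5621 0.2263 0.1989] [179.9696   0.0468   9.7242] 0.9962931439924163 [-0.2719  0.1983  0.4333] [-0.0288 -0.0279  0.0123 -0.0005  0.0013 -0.0016]
```

Call:
carry_out(
  delta_pos=[
    [0.02,0.005,-0.02],
    [0.021,0.004,-0.03],
    [0,0,-0.035],
    [0,0,-0.035],
    [0,0,-0.03],
    [0,0,-0.02],
    [0,0,-0.015],
    [0,0,0],
  ],
  turn=[0.8,0,0,0,0,0,0,0],
)

```text
time_s: 7.78
eef_pos: [0.6012, 0.2329, 0.0104]
orientation: [3.14, 0.007, 0.181]
force: [-0.7, -0.1, -0.4]
opening: 1.0
```

Call:
carry_out(
  delta_pos=[
    [0,0,0],
    [0,0,0],
    [0,0,0],
    [0,0,0],
  ],
  turn=[0,0,0,0],
  gripper=1.0,
  newtons=60,
)

```text
time_s: 8.12
eef_pos: [0.6046, 0.2352, 0.0171]
orientation: [-3.141, -0.004, 0.182]
force: [-0.4, -1.0, 3.3]
opening: 0.666
```

Call:
carry_out(
  delta_pos=[
    [0,0,0.02],
    [0,0,0.03],
    [0,0,0.04],
    [-0.01,-0.02,0.03],
    [-0.01,-0.02,0],
    [0,0,0],
  ],
  turn=[0,0,0,0,0,0],
)

```text
time_s: 8.62
eef_pos: [0.5836, 0.1928, 0.1383]
orientation: [3.141, -0.005, 0.18]
force: [-0.4, -0.5, -2.5]
opening: 0.669
```

```bash
cat > ov.py <<'E'
from h import *
def stand_polys(x,y,th):
    t=np.radians(th); X=np.array([np.cos(t),np.sin(t),0]);Y=np.array([-np.sin(t),np.cos(t),0]);o=np.array([x,y,0])
    P=lambda a,b,z:o+a*X+b*Y+np.array([0,0,z])
    out=[]
    for s in (-1,1):
        out.append([P(s*.041,-.225,.021),P(s*.041,0,.021),P(s*.041,.125,.048)])
        out.append([P(s*.041,.131,.04),P(s*.041,.327,.04)])
    for z,b in ((.003,-.225),(.003,0),(.03,.125),(.018,.131)): out.append([P(-.041,b,z),P(.041,b,z)])
    out.append([P(-.041,.327,.06),P(.041,.327,.06)])
    return out,P
def tray_polys(P,yc,xc=0,z0=.003):
    out=[]
    for s in (-1,1):
        out.append([P(xc-.036,yc+s*.093,z0+.052),P(xc+.036,yc+s*.093,z0+.052),P(xc+.036,yc+s*.093,z0+.018),P(xc-.036,yc+s*.093,z0+.018),P(xc-.036,yc+s*.093,z0+.052)])
        out.append([P(xc+s*.036,yc-.093,z0+.018),P(xc+s*.036,yc+.093,z0+.018)])
    return out
E
python3 - <<'E'
from ov import *
np.set_printoptions(precision=4,suppress=True)
o=env.get_obs(); print(o["time_s"],o["eef_pos"],np.degrees(o["orientation"]),o["opening"])
x,y,th=.4468,.0065,4.3
pl,P=stand_polys(x,y,th); pl+=tray_polys(P,-.118)
crop(load("top2"),"ov1",215,415,215,275,4,grid=10,draw=pl)
crop(load("scene2"),"ov2",240,420,160,230,4,grid=10,draw=pl)
E
```

```text
8.6167 [0.5836 0.1928 0.1383] [179.9529  -0.2941  10.3319] 0.6686324881564214
```

View pics/ov1.png

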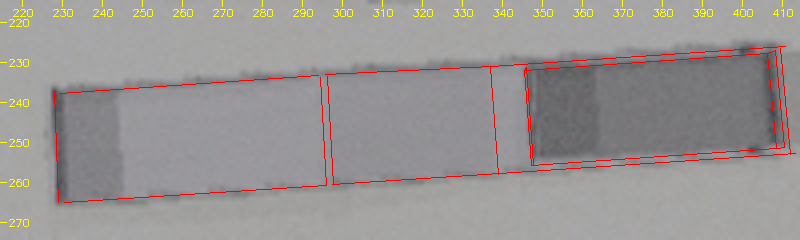

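View pics/ov2.png

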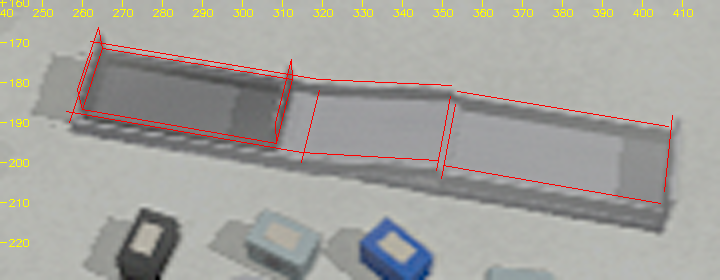

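Call:
carry_out(
  delta_pos=[
    [-0.0104,-0.0294,0.0052],
    [-0.0104,-0.0294,0.0052],
    [-0.0104,-0.0294,0.0052],
    [-0.0104,-0.0294,0.0052],
    [-0.0104,-0.0294,0.0052],
    [-0.0104,-0.0294,0.0052],
    [-0.0104,-0.0294,0.0052],
    [-0.0104,-0.0294,0.0052],
    [-0.0104,-0.0294,0.0052],
    [-0.0104,-0.0294,0.0052],
    [-0.0104,-0.0294,0.0052],
    [-0.0104,-0.0294,0.0052],
    [0,0,0],
    [0,0,0],
    [0,0,0],
  ],
  turn=[7,7,7,7,7,7,7,7,7,7,7,7,0,0,0],
)

```text
time_s: 9.87
eef_pos: [0.459, -0.1557, 0.1964]
orientation: [-3.141, -0.001, 1.64]
force: [-0.0, -0.0, -1.5]
opening: 0.669
```

```bash
python3 - <<'E'
from ov import *
np.set_printoptions(precision=4,suppress=True)
o=env.get_obs(); print(o["time_s"],o["eef_pos"],np.degrees(o["orientation"]),o["opening"],o["qd"])
c=cam("wrist"); save(c,"w6")
x,y,th=.4468,.0065,4.3
pl,P=stand_polys(x,y,th); pl+=tray_polys(P,-.118)
crop(c,"w6",0,640,0,400,1.25,grid=20,draw=pl)
E
```

```text
9.8667 [ 0.459  -0.1557  0.1964] [-179.9932   -0.0372   93.97  ] 0.6693126318837189 [ 0.0227  0.0044  0.004  -0.0025 -0.0016 -0.0042]
```

View pics/w6.png

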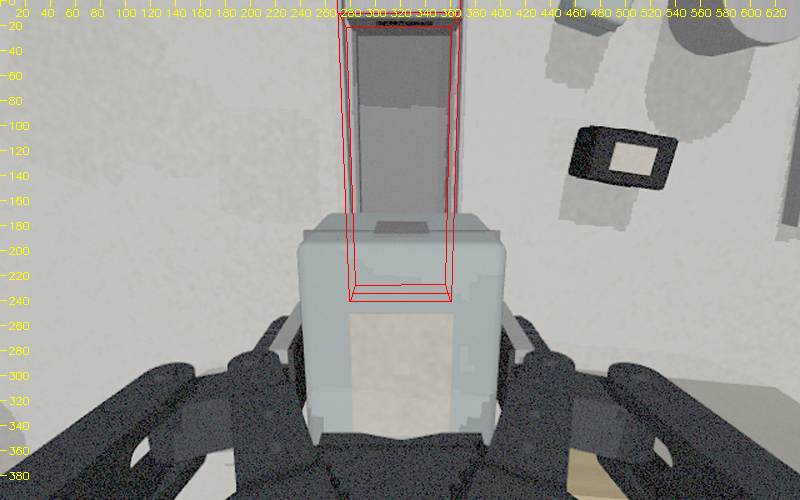

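```bash
python3 - <<'E'
from ov import *
c=load("w6"); crop(c,"w6z",255,385,0,180,4.4,grid=10)
E
```

```text
(no output)
```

View pics/w6z.png

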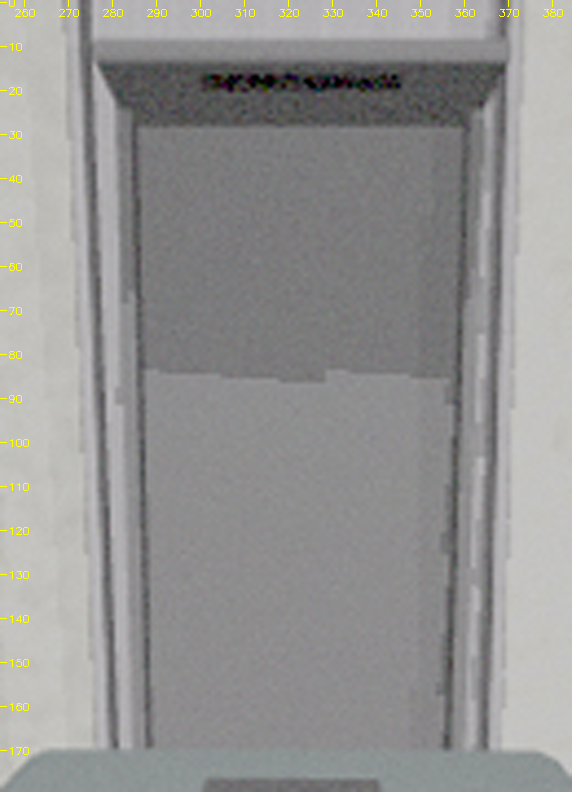

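```bash
python3 - <<'E'
from ov import *
np.set_printoptions(precision=4,suppress=True)
c=load("w6")
q=onz(c,[(276.5,13.5),(369.5,13.5)],.055);print("front panel inner top",q,np.linalg.norm(q[0]-q[1]))
q=onz(c,[(277,8.5),(369.5,8.5)],.055);print("front panel outer top",q,np.linalg.norm(q[0]-q[1]))
q=onz(c,[(285.5,28.5),(360,28.5),(288,168),(355.5,168)],.007);print("floor",q,np.linalg.norm(q[0]-q[1]),np.linalg.norm(q[2]-q[3]))
m=(q[0]+q[1])/2;n=(q[2]+q[3])/2;print(m,n,np.degrees(np.arctan2(n[0]-m[0],m[1]-n[1])))
q=onz(c,[(275,0),(281,168),(363.5,168),(369,0)],.021);print("guide tops inner?",q)
E
```

```text
front panel inner top [[ 0.4172 -0.023   0.055 ]
 [ 0.4873 -0.0181  0.055 ]] 0.07023760020856694
front panel outer top [[ 0.4174 -0.0196  0.055 ]
 [ 0.4869 -0.0147  0.055 ]] 0.06961266073433423
floor [[ 0.4192 -0.0232  0.007 ]
 [ 0.4856 -0.0185  0.007 ]
 [ 0.427  -0.1487  0.007 ]
 [ 0.4937 -0.1441  0.007 ]] 0.06650518744981035 0.06685529028469066
[ 0.4524 -0.0209  0.007 ] [ 0.4603 -0.1464  0.007 ] 3.625285697111443
guide tops inner? [[ 0.411  -0.0049  0.021 ]
 [ 0.4215 -0.1467  0.021 ]
 [ 0.4996 -0.1413  0.021 ]
 [ 0.4896  0.0006  0.021 ]]
```

Call:
carry_out(
  delta_pos=[
    [0.003,0.005,-0.025],
    [0,0,-0.035],
    [0,0,-0.03],
    [0,0,-0.025],
    [0,0,0],
    [0,0,0],
    [0,0,-0.015],
    [0,0,-0.015],
    [0,0,0],
  ],
  turn=[0,0,0,0,0,0,0,0,0],
)

```text
time_s: 10.67
eef_pos: [0.4619, -0.1507, 0.0515]
orientation: [-3.141, -0.0, 1.642]
force: [0.4, 0.6, -1.2]
opening: 0.669
```

Call:
carry_out(
  delta_pos=[
    [0,0,-0.01],
    [0,0,-0.008],
    [0,0,-0.005],
    [0,0,-0.004],
    [0,0,0],
    [0,0,0],
    [0,0,0],
  ],
  turn=[0,0,0,0,0,0,0],
)

```text
time_s: 11.25
eef_pos: [0.4621, -0.1513, 0.0249]
orientation: [3.141, 0.0, 1.642]
force: [-0.4, -0.2, -0.8]
opening: 0.669
```

Call:
carry_out(
  delta_pos=[
    [0,0,-0.002],
    [0,0,-0.001],
    [0,0,0],
    [0,0,0],
  ],
  turn=[0,0,0,0],
)

```text
time_s: 11.58
eef_pos: [0.4624, -0.1515, 0.0241]
orientation: [3.141, 0.001, 1.642]
force: [-7.6, 2.0, 17.0]
opening: 0.666
```

Call:
carry_out(
  delta_pos=[
    [0,0,0],
    [0,0,0],
    [0,0,0],
    [0,0,0.02],
    [0,0,0.03],
    [0,0,0.035],
    [0,0,0.035],
  ],
  turn=[0,0,0,0,0,0,0],
  gripper=0.0,
)

```text
time_s: 12.17
eef_pos: [0.4614, -0.151, 0.1424]
orientation: [-3.14, -0.001, 1.642]
force: [1.7, 0.0, 0.5]
opening: 1.001
```

Call:
carry_out(
  delta_pos=[
    [0.0074,0.0354,0.0043],
    [0.0074,0.0354,0.0043],
    [0.0074,0.0354,0.0043],
    [0.0074,0.0354,0.0043],
    [0.0074,0.0354,0.0043],
    [0.0074,0.0354,0.0043],
    [0.0074,0.0354,0.0043],
    [0.0074,0.0354,0.0043],
    [0.0074,0.0354,0.0043],
    [0.0074,0.0354,0.0043],
    [0.0074,0.0354,0.0043],
    [0.0074,0.0354,0.0043],
    [0.0074,0.0354,0.0043],
    [0.0074,0.0354,0.0043],
    [0,0,0],
    [0,0,0],
    [0,0,0],
    [0,0,0],
  ],
  turn=[-6.02,-6.02,-6.02,-6.02,-6.02,-6.02,-6.02,-6.02,-6.02,-6.02,-6.02,-6.02,-6.02,-6.02,0,0,0,0],
)

```text
time_s: 13.67
eef_pos: [0.5656, 0.3433, 0.2018]
orientation: [3.141, 0.0, 0.171]
force: [0.0, 0.7, 0.2]
opening: 0.998
```

```bash
python3 - <<'E'
from ov import *
np.set_printoptions(precision=4,suppress=True)
o=env.get_obs(); print(o["time_s"],o["eef_pos"],np.degrees(o["orientation"]),o["opening"],o["qd"])
c=cam("wrist"); save(c,"w7"); crop(c,"w7",0,640,0,400,1.25,grid=20)
c=cam("top"); save(c,"top7"); crop(c,"t7",260,420,150,260,5,grid=10)
E
```

```text
13.6667 [0.5656 0.3433 0.2018] [179.9757   0.0169   9.7709] 0.9982233825509592 [-0.0078 -0.0115  0.0025  0.0028 -0.0002  0.0059]
```

View pics/w7.png

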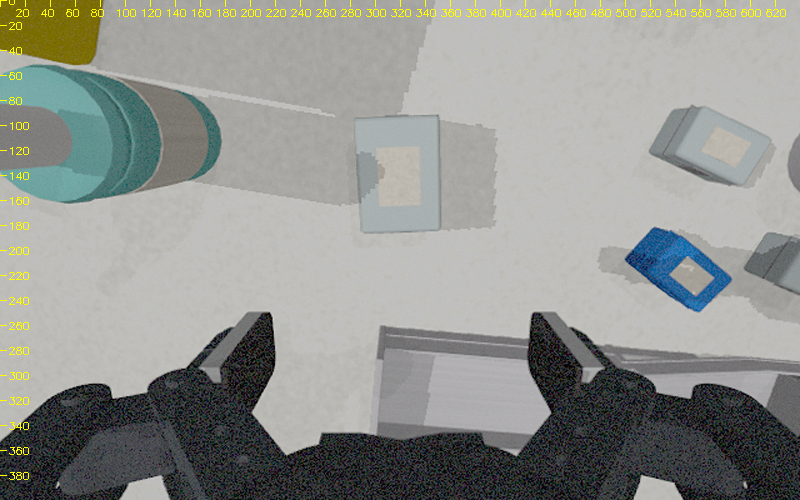

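View pics/t7.png

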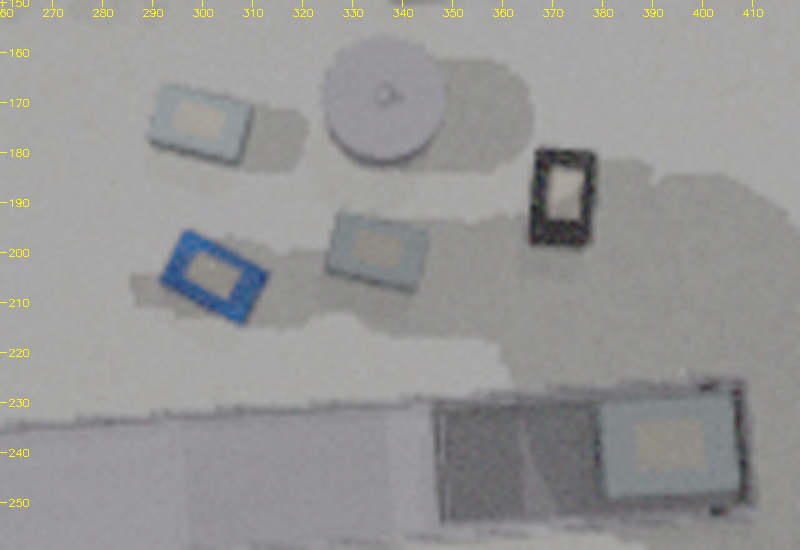

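```bash
python3 - <<'E'
from h import *
np.set_printoptions(precision=4,suppress=True)
c=load("w7"); p=lambda a:np.array(a,float)/1.25-.5
print(fitrect(c,p([(355,117),(438,115),(440,231),(362,233)]),.058,.08,.05,None))
t=load("top7"); P=lambda a:np.array(a,float)/5+[260,150]-.5
q=onz(t,P([(600,403),(738,393),(740,490),(610,498)]),.057); print(q,q.mean(0))
print(fitrect(t,P([(600,403),(738,393),(740,490),(610,498)]),.08,.058,.057,None))
E
```

```text
(array([0.604 , 0.3528]), np.float64(-78.31050992903704), np.float64(1.5047288165089112))
[[ 0.4888 -0.1149  0.057 ]
 [ 0.4953 -0.197   0.057 ]
 [ 0.4378 -0.1973  0.057 ]
 [ 0.4325 -0.1203  0.057 ]] [ 0.4636 -0.1574  0.057 ]
(array([ 0.4636, -0.1574]), np.float64(-86.21096140299242), np.float64(1.5377390703525091))
```

Call:
carry_out(
  delta_pos=[
    [0.02,0.004,-0.02],
    [0.019,0.003,-0.03],
    [0,0,-0.035],
    [0,0,-0.035],
    [0,0,-0.03],
    [0,0,-0.02],
    [0,0,-0.015],
    [0,0,-0.002],
    [0,0,0],
    [0,0,0],
  ],
  turn=[1,0,0,0,0,0,0,0,0,0],
)

```text
time_s: 14.6
eef_pos: [0.6056, 0.3517, 0.0172]
orientation: [-3.141, -0.003, 0.188]
force: [-0.1, 1.0, 0.6]
opening: 0.998
```

Call:
carry_out(
  delta_pos=[
    [0,0,0],
    [0,0,0],
    [0,0,0],
    [0,0,0],
    [0,0,0],
  ],
  turn=[0,0,0,0,0],
  gripper=1.0,
  newtons=60,
)

```text
time_s: 15.02
eef_pos: [0.6055, 0.352, 0.017]
orientation: [-3.141, -0.003, 0.189]
force: [0.3, 0.2, 6.3]
opening: 0.667
```

Call:
carry_out(
  delta_pos=[
    [0,0,0.02],
    [0,0,0.03],
    [0,0,0.04],
    [-0.0106,-0.0298,0.02],
    [-0.0106,-0.0298,0],
    [-0.0106,-0.0298,0],
    [-0.0106,-0.0298,0],
    [-0.0106,-0.0298,0],
    [-0.0106,-0.0298,0],
    [-0.0106,-0.0298,0],
    [-0.0106,-0.0298,0],
    [-0.0106,-0.0298,0],
    [-0.0106,-0.0298,0],
    [-0.0106,-0.0298,0],
    [-0.0106,-0.0298,0],
    [-0.0106,-0.0298,0],
    [-0.0106,-0.0298,0],
    [0,0,0],
    [0,0,0],
    [0,0,0],
  ],
  turn=[0,0,0,5.93,5.93,5.93,5.93,5.93,5.93,5.93,5.93,5.93,5.93,5.93,5.93,5.93,5.93,0,0,0],
)

```text
time_s: 16.68
eef_pos: [0.4562, -0.0655, 0.1248]
orientation: [3.141, -0.0, 1.636]
force: [-0.1, 0.1, -1.9]
opening: 0.668
```

```bash
python3 - <<'E'
from ov import *
np.set_printoptions(precision=4,suppress=True)
o=env.get_obs(); print(o["time_s"],o["eef_pos"],np.degrees(o["orientation"]),o["opening"],o["qd"])
c=cam("wrist"); save(c,"w8"); crop(c,"w8",0,640,0,400,1.25,grid=20)
c=cam("scene"); save(c,"scene8"); crop(c,"s8",230,430,150,260,4,grid=10)
E
```

```text
16.6833 [ 0.4562 -0.0655  0.1248] [179.9918  -0.0215  93.7111] 0.6683847897132968 [ 0.0223  0.0078 -0.0061 -0.0016  0.0001 -0.0053]
```

View pics/w8.png

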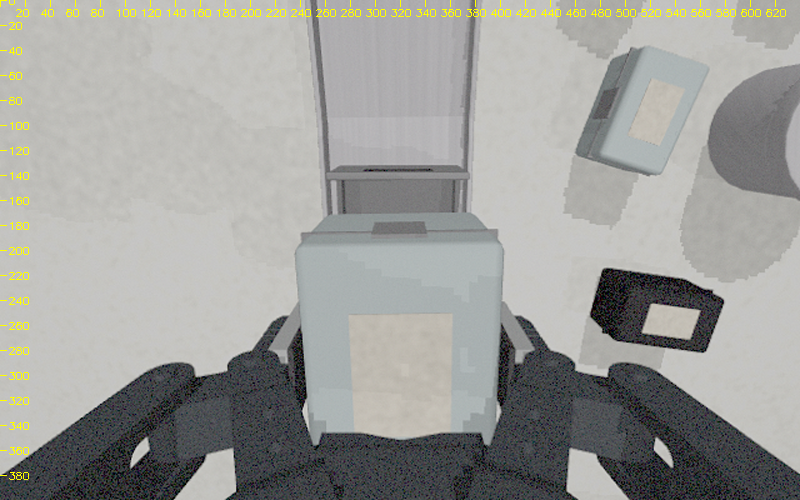

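View pics/s8.png

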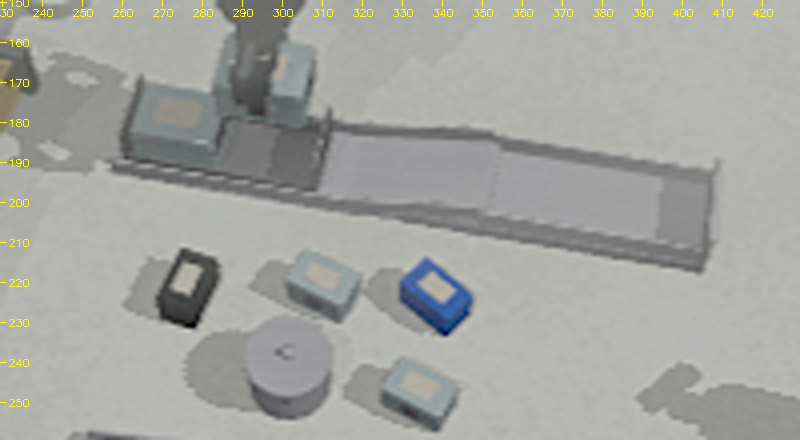

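```bash
python3 - <<'E'
from h import *
np.set_printoptions(precision=4,suppress=True)
c=load("w8"); p=lambda a:np.array(a,float)/1.25-.5
print(onz(c,p([(331,179),(467,178)]),.055))
print(onz(c,p([(327,213),(473,213)]),.021))
E
```

```text
[[ 0.4191 -0.0222  0.055 ]
 [ 0.4864 -0.0173  0.055 ]]
[[ 0.4118 -0.0458  0.021 ]
 [ 0.4976 -0.0403  0.021 ]]
```

Call:
carry_out(
  delta_pos=[
    [0.0005,0.001,-0.02],
    [0,0,-0.025],
    [0,0,0],
    [0,0,0],
    [0,0,-0.015],
    [0,0,-0.015],
    [0,0,-0.01],
    [0,0,-0.007],
    [0,0,-0.004],
    [0,0,-0.004],
    [0,0,0],
    [0,0,0],
    [0,0,-0.001],
    [0,0,-0.001],
    [0,0,0],
  ],
  turn=[0.3,0,0,0,0,0,0,0,0,0,0,0,0,0,0],
)

```text
time_s: 18.03
eef_pos: [0.4572, -0.065, 0.024]
orientation: [3.14, 0.0, 1.643]
force: [-1.3, -0.3, 4.9]
opening: 0.668
```

Call:
carry_out(
  delta_pos=[
    [0,0,0],
    [0,0,0],
    [0,0,0],
    [0,0,0.02],
    [0,0,0.03],
    [0,0,0.035],
    [0,0,0.035],
    [0,0,0.03],
    [0,0,0.02],
  ],
  turn=[0,0,0,0,0,0,0,0,0],
  gripper=0.0,
)

```text
time_s: 18.78
eef_pos: [0.4574, -0.065, 0.1966]
orientation: [3.137, 0.001, 1.643]
force: [-0.1, -0.7, -0.9]
opening: 1.003
```

```bash
python3 - <<'E'
from h import *
np.set_printoptions(precision=4,suppress=True)
o=env.get_obs(); print(o["time_s"],o["eef_pos"],np.degrees(o["orientation"]),o["opening"],o["qd"])
c=cam("top"); save(c,"top9"); crop(c,"t9",330,540,170,270,3.8,grid=10)
c=cam("scene"); save(c,"scene9"); crop(c,"s9",150,350,140,220,4,grid=10)
c=cam("wrist"); save(c,"w9"); crop(c,"w9",0,640,0,400,1.25,grid=20)
E
```

```text
18.7833 [ 0.4574 -0.065   0.1966] [179.7402   0.0769  94.112 ] 1.0026773933550626 [-0.0014 -0.1073 -0.3286 -0.0008  0.4602 -0.0007]
```

View pics/t9.png

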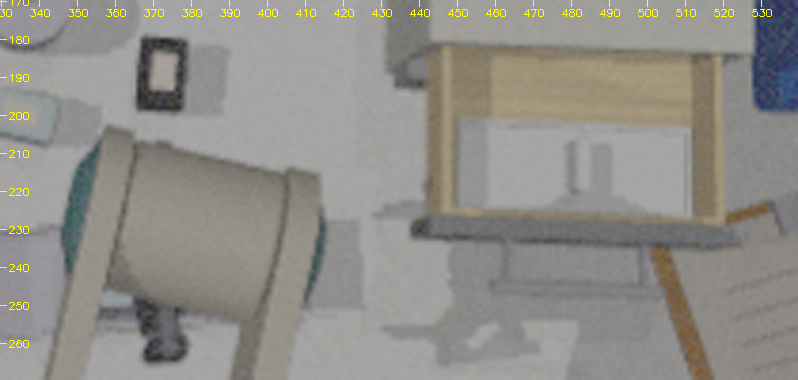

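View pics/s9.png

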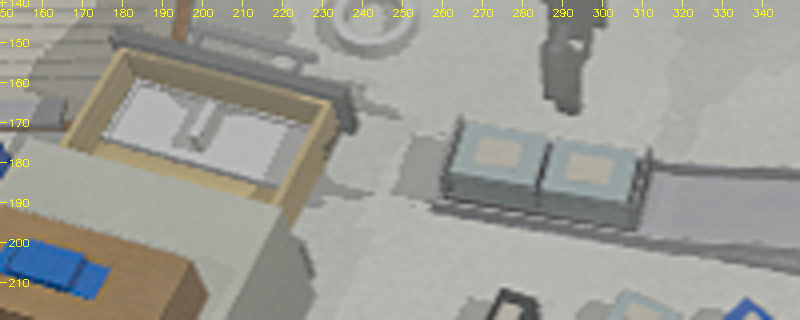

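View pics/w9.png

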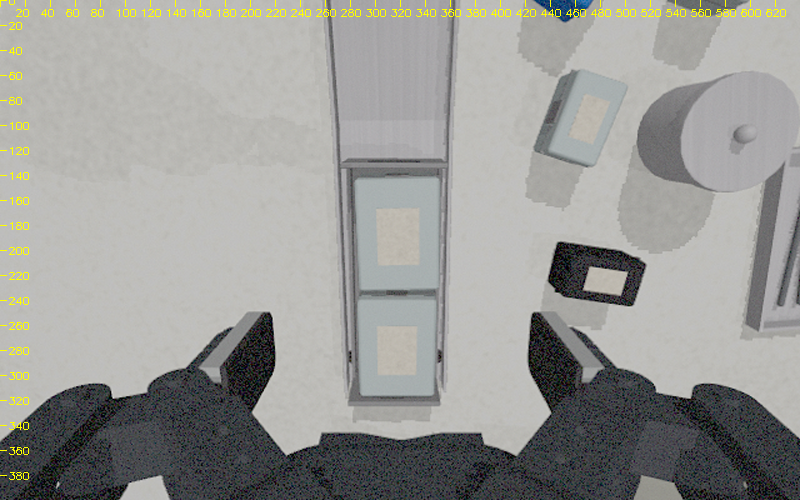

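```bash
python3 - <<'E'
from h import *
np.set_printoptions(precision=4,suppress=True)
crop(load("top9"),"t9z",445,525,180,235,9,grid=5)
crop(load("scene9"),"s9z",170,235,145,190,11,grid=5)
def tri(L):
    A=np.zeros((3,3));b=np.zeros(3)
    for c,uv in L:
        o,d=ray(c,uv);d=d[0]/np.linalg.norm(d[0]);M=np.eye(3)-np.outer(d,d);A+=M;b+=M@o
    return np.linalg.solve(A,b)
w=load("w4");t=load("top9")
print(tri([(w,(439.1,228.3)),(t,(483.2,213.2))]))
for z in (.08,.09,.1,.11,.12): print(z,onz(w,[(439.1,228.3)],z),onz(t,[(483.2,213.2)],z))
E
```

```text
[ 0.5363 -0.4076  0.1045]
0.08 [[ 0.5452 -0.4157  0.08  ]] [[ 0.539  -0.4172  0.08  ]]
0.09 [[ 0.5416 -0.4119  0.09  ]] [[ 0.5378 -0.4138  0.09  ]]
0.1 [[ 0.538  -0.4081  0.1   ]] [[ 0.5367 -0.4103  0.1   ]]
0.11 [[ 0.5344 -0.4043  0.11  ]] [[ 0.5356 -0.4069  0.11  ]]
0.12 [[ 0.5308 -0.4005  0.12  ]] [[ 0.5345 -0.4035  0.12  ]]
```

View pics/t9z.png

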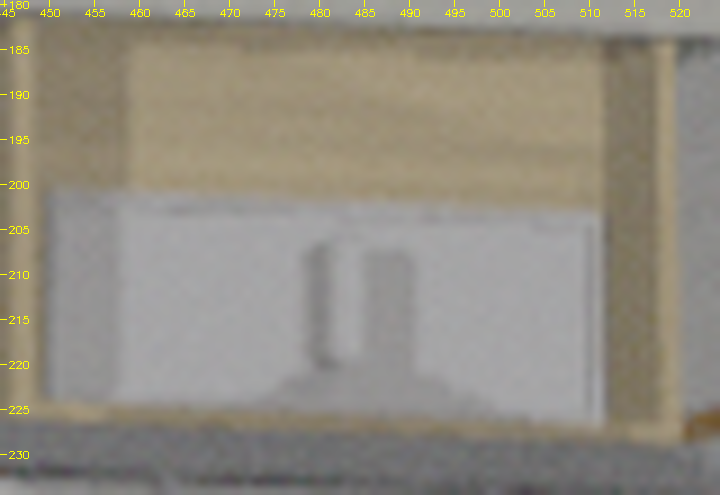

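View pics/s9z.png

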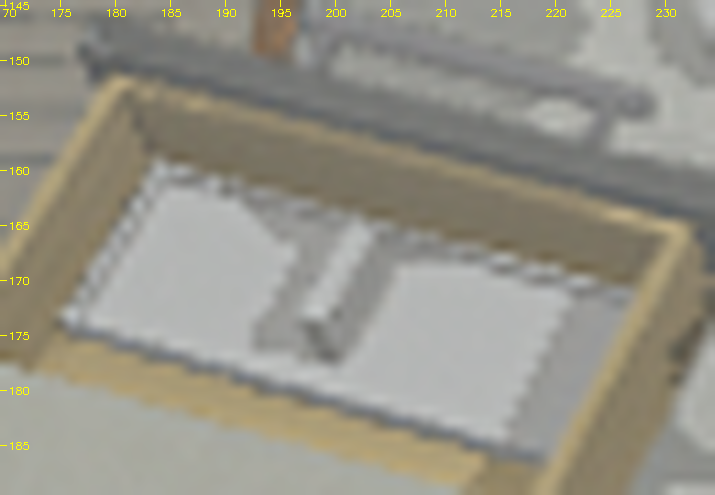

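```bash
python3 - <<'E'
from h import *
np.set_printoptions(precision=4,suppress=True)
def tri(L):
    A=np.zeros((3,3));b=np.zeros(3)
    for c,uv in L:
        o,d=ray(c,uv);d=d[0]/np.linalg.norm(d[0]);M=np.eye(3)-np.outer(d,d);A+=M;b+=M@o
    return np.linalg.solve(A,b)
t=load("top9");s=load("scene9")
P=tri([(s,(200.2,169.5)),(t,(482.6,213.1))]);print(P,proj(s,P),proj(t,P))
# separator outline rear/left corners, in scene & top
A=tri([(s,(175.5,173.5)),(t,(511,203))]);print("rear right corner",A)
# separator yaw from top: rear edge
for z in (.08,.09): print(onz(t,[(450,200.5),(511,203)],z))
E
```

```text
[ 0.536  -0.4054  0.1074] [[200.0019 169.4628]] [[482.3564 213.1692]]
rear right corner [ 0.5676 -0.4937  0.0922]
[[ 0.576  -0.3207  0.08  ]
 [ 0.5698 -0.5003  0.08  ]]
[[ 0.5746 -0.318   0.09  ]
 [ 0.5684 -0.4963  0.09  ]]
```

Call:
carry_out(
  delta_pos=[
    [0.0083,-0.0283,0.001],
    [0.0083,-0.0283,0.001],
    [0.0083,-0.0283,0.001],
    [0.0083,-0.0283,0.001],
    [0.0083,-0.0283,0.001],
    [0.0083,-0.0283,0.001],
    [0.0083,-0.0283,0.001],
    [0.0083,-0.0283,0.001],
    [0.0083,-0.0283,0],
    [0.0083,-0.0283,0],
    [0.0083,-0.0283,0],
    [0.0083,-0.0283,0],
    [0,0,0],
    [0,0,0],
    [0,0,0],
    [0,0,0],
  ],
  turn=[7,7,7,7,7,7,7,7,7,7,7,7,0,0,0,0],
  gripper=0.55,
)

```text
time_s: 20.27
eef_pos: [0.5563, -0.4033, 0.2006]
orientation: [3.141, -0.0, 3.109]
force: [-0.1, 0.8, -0.6]
opening: 0.451
```

```bash
python3 - <<'E'
from ov import *
np.set_printoptions(precision=4,suppress=True)
o=env.get_obs(); print(o["time_s"],o["eef_pos"],np.degrees(o["orientation"]),o["opening"],o["qd"])
c=cam("wrist"); save(c,"w10"); crop(c,"w10",0,640,0,400,1.25,grid=20)
E
```

```text
20.2667 [ 0.5563 -0.4033  0.2006] [179.9604  -0.0251 178.108 ] 0.45112039571401313 [ 0.0054 -0.0166 -0.0039 -0.0005  0.     -0.0052]
```

View pics/w10.png

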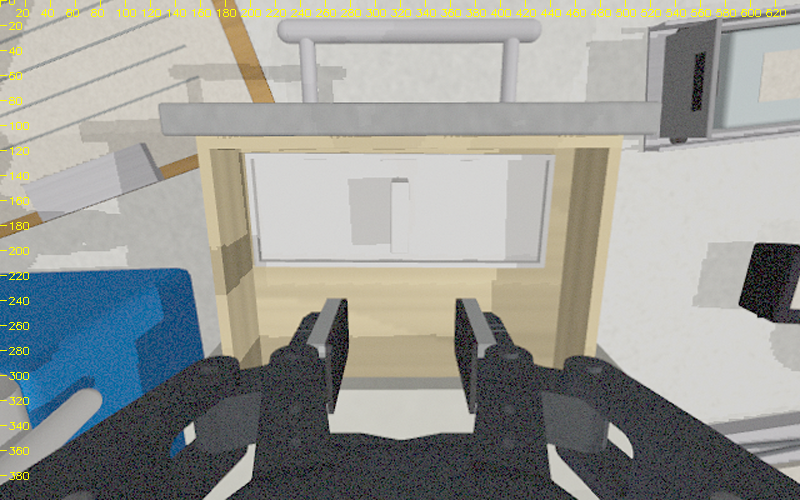

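```bash
python3 - <<'E'
from ov import *
np.set_printoptions(precision=4,suppress=True)
c=load("w10");p=lambda a:np.array(a,float)/1.25-.5
for z in (.10,.105,.11):
    q=onz(c,p([(391,183),(408.5,183),(410,252),(391.5,252)]),z); print(z,q.mean(0)[:2],np.linalg.norm(q[0]-q[3]),np.linalg.norm(q[0]-q[1]))
for z in (.08,.086,.092):
    q=onz(c,p([(246,153),(554,153),(544,266),(256,266)]),z); print(z,q.mean(0)[:2],np.linalg.norm(q[0]-q[1]),np.linalg.norm(q[2]-q[3]),np.linalg.norm(q[0]-q[3]),np.degrees(np.arctan2(*(q[1]-q[0])[1::-1])),np.degrees(np.arctan2(*(q[2]-q[3])[1::-1])))
E
```

```text
0.1 [ 0.5381 -0.4022] 0.040841667976032295 0.009981666339723007
0.105 [ 0.5372 -0.4022] 0.03999992898436209 0.009775946099185426
0.11 [ 0.5362 -0.4022] 0.03915818999269189 0.00957022585864779
0.08 [ 0.5377 -0.4023] 0.18649222317993905 0.18718045551499654 0.07159410680646344 88.11967237916642 88.08332549737572
0.086 [ 0.5367 -0.4023] 0.18223121448361151 0.1829037219593973 0.0699583114552878 88.11967237916642 88.0833254973757
0.092 [ 0.5356 -0.4022] 0.17797020578728384 0.178626988403798 0.06832251610411227 88.11967237916642 88.08332549737574
```

Call:
carry_out(
  delta_pos=[
    [-0.01,0.003,-0.01],
    [-0.009,0,-0.025],
    [0,0,-0.025],
    [0,0,-0.02],
    [0,0,-0.015],
    [0,0,-0.01],
    [0,0,-0.005],
    [0,0,-0.002],
    [0,0,0],
    [0,0,0],
  ],
  turn=[0,0,0,0,0,0,0,0,0,0],
)

```text
time_s: 21.15
eef_pos: [0.5378, -0.4017, 0.0903]
orientation: [-3.14, 0.002, 3.109]
force: [0.8, -0.4, 0.9]
opening: 0.453
```

Call:
carry_out(
  delta_pos=[
    [0,0,0],
    [0,0,0],
    [0,0,0],
    [0,0,0],
    [0,0,0],
    [0,0,0],
  ],
  turn=[0,0,0,0,0,0],
  gripper=1.0,
  newtons=60,
)

```text
time_s: 21.65
eef_pos: [0.5376, -0.4017, 0.0899]
orientation: [-3.141, 0.001, 3.109]
force: [0.9, 0.4, 5.3]
opening: 0.104
```

```bash
python3 - <<'E'
from ov import *
np.set_printoptions(precision=4,suppress=True)
o=env.get_obs(); print(o["time_s"],o["eef_pos"],np.degrees(o["orientation"]),o["opening"],o["qd"],o["force"])
c=cam("wrist"); save(c,"w11"); crop(c,"w11",0,640,0,400,1.25,grid=20)
E
```

```text
21.65 [ 0.5376 -0.4017  0.0899] [-179.9471    0.0778  178.1116] 0.10429380569184996 [ 0.0012  0.0007 -0.0023  0.001  -0.0007  0.0003] [0.8619 0.4202 5.3269]
```

View pics/w11.png

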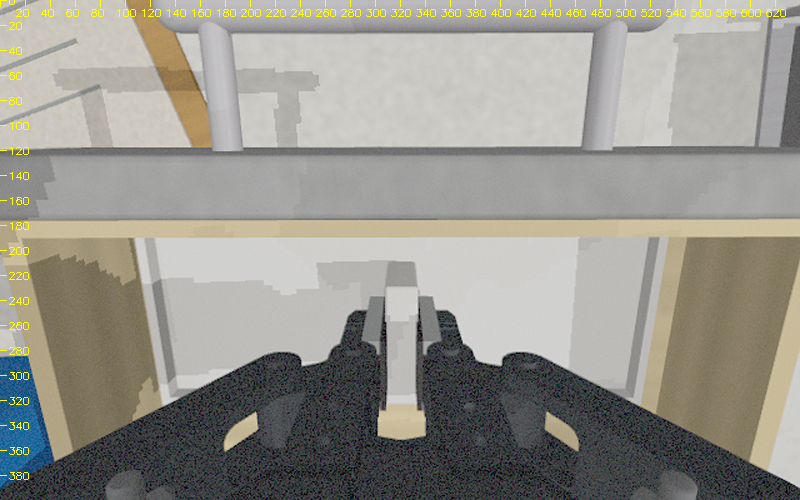

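Call:
carry_out(
  delta_pos=[
    [0,0,0.01],
    [0,0,0.02],
    [0,0,0.025],
    [0,0,0.025],
    [0,0,0.025],
    [0,0,0.02],
    [0,0,0.01],
    [0,0,0],
    [0,0,0],
  ],
  turn=[0,0,0,0,0,0,0,0,0],
)

```text
time_s: 22.45
eef_pos: [0.5371, -0.4014, 0.2231]
orientation: [3.141, -0.001, 3.109]
force: [0.1, 0.7, -1.8]
opening: 0.105
```

```bash
python3 - <<'E'
from ov import *
np.set_printoptions(precision=4,suppress=True)
o=env.get_obs(); print(o["time_s"],o["eef_pos"],np.degrees(o["orientation"]),o["opening"],o["qd"],o["force"])
c=cam("wrist"); save(c,"w12"); crop(c,"w12",0,640,0,400,1.25,grid=20)
c=cam("scene"); save(c,"s12"); crop(c,"s12",120,320,80,220,4,grid=10)
E
```

```text
22.45 [ 0.5371 -0.4014  0.2231] [179.9671  -0.0363 178.1108] 0.10526431102448622 [-0.0015  0.0227  0.0392  0.0001 -0.0042 -0.0013] [ 0.0695  0.7216 -1.7996]
```

View pics/w12.png

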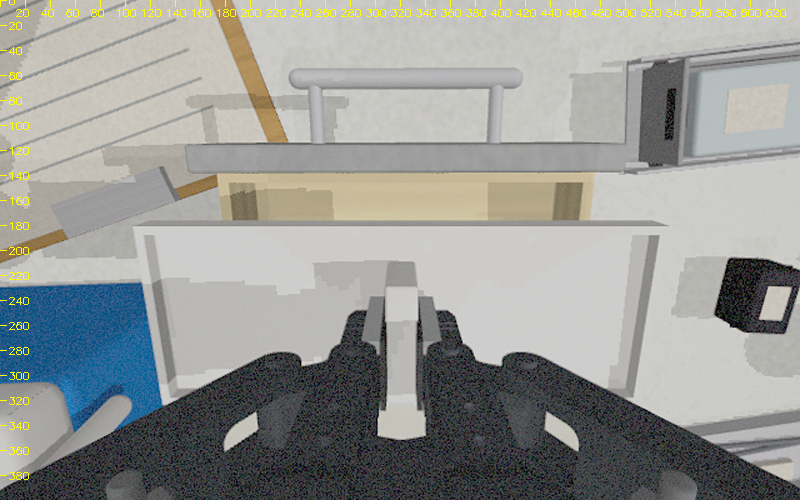

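View pics/s12.png

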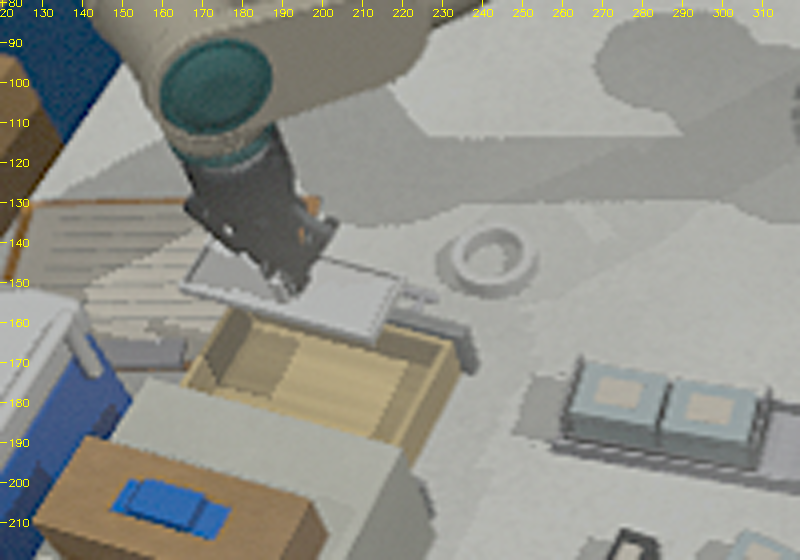

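```bash
python3 - <<'E'
from ov import *
np.set_printoptions(precision=4,suppress=True)
c=load("w12");p=lambda a:np.array(a,float)/1.25-.5
for dz in (-.008,-.004,-.002,0,.002,):
    q=onz(c,p([(134,226),(668,226)]),.2231+dz); m=q.mean(0); print(dz,m[:2]-[.5371,-.4014],np.linalg.norm(q[0]-q[1]),np.degrees(np.arctan2(*(q[1]-q[0])[1::-1])))
for dz in (.016,.018,.02): 
    q=onz(c,p([(386.5,287),(418,287)]),.2231+dz); print(dz,q.mean(0)[:2]-[.5371,-.4014],np.linalg.norm(q[0]-q[1]))
E
```

```text
-0.008 [-0.0331  0.0021] 0.1927963653923779 88.10095277612858
-0.004 [-0.0339  0.0022] 0.18765506182313305 88.10095277612854
-0.002 [-0.0344  0.0022] 0.18508441003851064 88.10095277612858
0 [-0.0348  0.0022] 0.1825137582538882 88.10095277612858
0.002 [-0.0352  0.0022] 0.17994310646926578 88.10095277612857
0.016 [-0.0185  0.0019] 0.009966679317531318
0.018 [-0.0192  0.0019] 0.009808475598342425
0.02 [-0.02    0.0019] 0.009650271879153528
```

Call:
carry_out(
  delta_pos=[
    [-0.0056,0.021,0],
    [-0.0056,0.021,0],
    [-0.0056,0.021,0],
    [-0.0056,0.021,0],
    [-0.0056,0.021,-0.005],
    [-0.0056,0.021,-0.005],
    [-0.0056,0.021,-0.01],
    [-0.0056,0.021,-0.01],
    [-0.0056,0.021,-0.01],
    [-0.0056,0.021,-0.01],
    [-0.0056,0.021,-0.01],
    [-0.0056,0.021,-0.01],
    [-0.0056,0.021,-0.01],
    [-0.0056,0.021,-0.01],
    [0,0,0],
    [0,0,0],
    [0,0,0],
    [0,0,0],
  ],
  turn=[0.42,0.42,0.42,0.42,0.42,0.42,0.42,0.42,0.42,0.42,0.42,0.42,0.42,0.42,0,0,0,0],
)

```text
time_s: 24.05
eef_pos: [0.4591, -0.1081, 0.1339]
orientation: [-3.141, 0.0, -3.073]
force: [-0.0, -0.0, -1.0]
opening: 0.104
```

```bash
python3 - <<'E'
from ov import *
np.set_printoptions(precision=4,suppress=True)
o=env.get_obs(); print(o["time_s"],o["eef_pos"],np.degrees(o["orientation"]),o["opening"],o["qd"],o["force"])
c=cam("wrist"); save(c,"w13"); crop(c,"w13",0,640,0,400,1.25,grid=20)
c=cam("scene"); save(c,"s13"); crop(c,"s13",230,430,120,220,4,grid=10)
E
```

```text
24.05 [ 0.4591 -0.1081  0.1339] [-179.9908    0.0078 -176.0529] 0.10427714727389986 [-0.005  -0.     -0.0067 -0.0006  0.001   0.0011] [-0.0468 -0.0023 -1.0424]
```

View pics/w13.png

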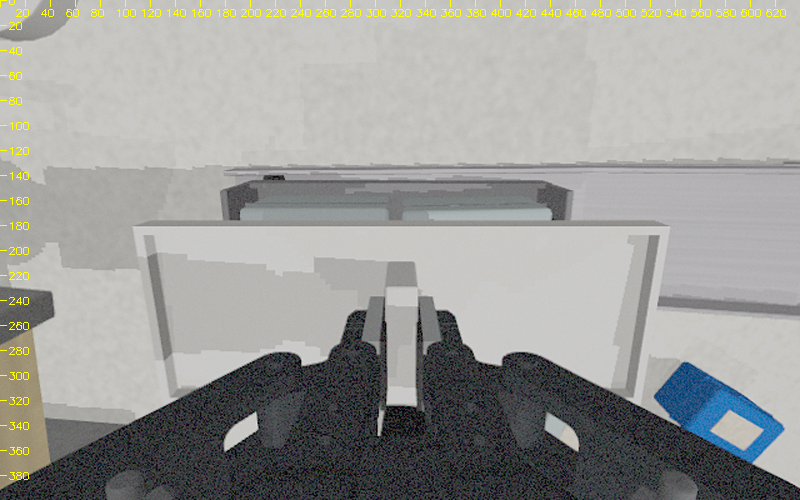

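View pics/s13.png

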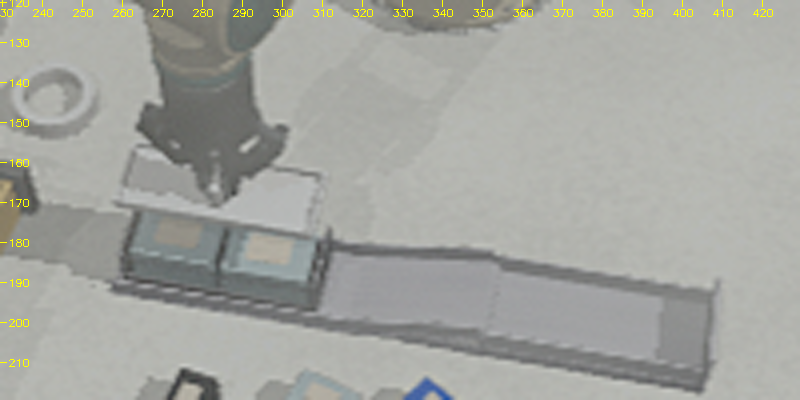

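Call:
carry_out(
  delta_pos=[
    [-0.001,-0.0005,-0.015],
    [0,0,-0.02],
    [0,0,-0.015],
    [0,0,-0.008],
    [0,0,0],
    [0,0,0],
    [0,0,-0.002],
    [0,0,-0.002],
    [0,0,-0.002],
    [0,0,0],
    [0,0,0],
  ],
  turn=[0,0,0,0,0,0,0,0,0,0,0],
)

```text
time_s: 25.07
eef_pos: [0.4579, -0.1079, 0.07]
orientation: [3.142, 0.0, -3.072]
force: [0.2, 0.1, -0.4]
opening: 0.102
```

Call:
carry_out(
  delta_pos=[
    [0,0,-0.001],
    [0,0,-0.001],
    [0,0,0],
    [0,0,0],
  ],
  turn=[0,0,0,0],
)

```text
time_s: 25.4
eef_pos: [0.4578, -0.1079, 0.0678]
orientation: [3.141, -0.0, -3.072]
force: [0.1, -0.8, -0.6]
opening: 0.107
```

Call:
carry_out(
  delta_pos=[
    [0,0,-0.001],
    [0,0,0],
    [0,0,-0.001],
    [0,0,0],
    [0,0,0],
  ],
  turn=[0,0,0,0,0],
)

```text
time_s: 25.82
eef_pos: [0.4578, -0.1079, 0.0658]
orientation: [3.141, -0.0, -3.072]
force: [-0.5, 0.5, -1.3]
opening: 0.105
```

Call:
carry_out(
  delta_pos=[
    [0,0,-0.001],
    [0,0,0],
    [0,0,-0.001],
    [0,0,0],
    [0,0,0],
  ],
  turn=[0,0,0,0,0],
)

```text
time_s: 26.23
eef_pos: [0.4578, -0.1079, 0.0638]
orientation: [3.141, -0.0, -3.072]
force: [0.1, -0.6, -0.4]
opening: 0.108
```

Call:
carry_out(
  delta_pos=[
    [0,0,-0.001],
    [0,0,0],
    [0,0,-0.001],
    [0,0,0],
    [0,0,0],
  ],
  turn=[0,0,0,0,0],
)

```text
time_s: 26.65
eef_pos: [0.4579, -0.108, 0.0619]
orientation: [3.142, 0.0, -3.072]
force: [0.8, 0.6, -0.0]
opening: 0.103
```

```bash
python3 - <<'E'
from ov import *
np.set_printoptions(precision=4,suppress=True)
o=env.get_obs(); print(o["time_s"],o["eef_pos"],o["opening"],o["force"])
c=cam("wrist"); save(c,"w14"); crop(c,"w14",0,640,0,400,1.25,grid=20)
c=cam("scene"); save(c,"s14"); crop(c,"s14",240,340,140,210,8,grid=10)
E
```

```text
26.65 [ 0.4579 -0.108   0.0619] 0.10300734683961733 [ 0.765   0.6197 -0.0434]
```

View pics/w14.png

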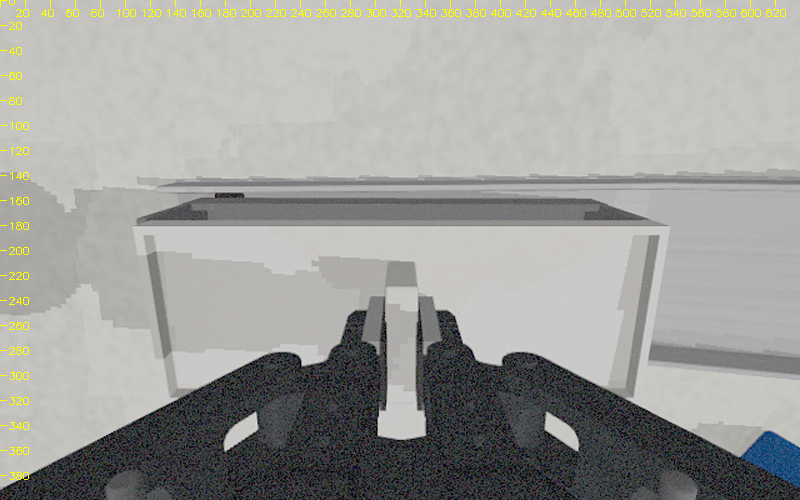

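View pics/s14.png

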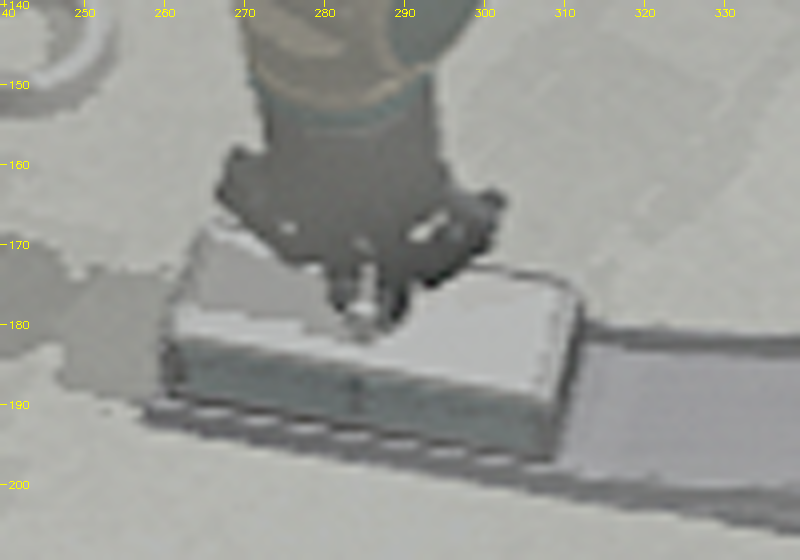

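Call:
carry_out(
  delta_pos=[
    [0,0,-0.001],
    [0,0,0],
    [0,0,-0.001],
    [0,0,0],
    [0,0,0],
  ],
  turn=[0,0,0,0,0],
)

```text
time_s: 27.17
eef_pos: [0.4581, -0.108, 0.0619]
orientation: [-3.141, 0.001, -3.072]
force: [-7.1, 2.4, 16.0]
opening: 0.101
```

Call:
carry_out(
  delta_pos=[
    [0,0,-0.001],
    [0,0,0],
    [0,0,0],
  ],
  turn=[0,0,0],
)

```text
time_s: 27.42
eef_pos: [0.4582, -0.108, 0.0619]
orientation: [-3.141, 0.001, -3.072]
force: [-11.7, 4.2, 22.7]
opening: 0.103
```

Call:
carry_out(
  delta_pos=[
    [0,0,0.002],
    [0,0,0],
    [0,0,0],
  ],
  turn=[0,0,0],
)

```text
time_s: 27.67
eef_pos: [0.4583, -0.108, 0.0619]
orientation: [-3.141, 0.001, -3.072]
force: [-2.9, 1.0, 9.2]
opening: 0.098
```

Call:
carry_out(
  delta_pos=[
    [0,0,0],
    [0,0,0],
    [0,0,0],
    [0,0,0.01],
    [0,0,0.02],
    [0,0,0.03],
    [0,0,0.035],
    [0,0,0.035],
    [0,0,0.02],
    [0,0,0],
    [0,0,0],
  ],
  turn=[0,0,0,0,0,0,0,0,0,0,0],
  gripper=0.65,
)

```text
time_s: 28.58
eef_pos: [0.4583, -0.108, 0.2122]
orientation: [-3.141, 0.002, -3.072]
force: [0.1, 0.1, 0.2]
opening: 0.349
```

```bash
python3 - <<'E'
from ov import *
np.set_printoptions(precision=4,suppress=True)
o=env.get_obs(); print(o["time_s"],o["eef_pos"],o["opening"],o["force"],np.degrees(o["orientation"]))
c=cam("wrist"); save(c,"w15"); crop(c,"w15",0,640,0,400,1.25,grid=20)
c=cam("scene"); save(c,"s15"); crop(c,"s15",240,340,140,210,8,grid=10)
c=cam("top"); save(c,"t15"); crop(c,"t15",260,420,150,260,5,grid=10)
E
```

```text
28.5833 [ 0.4583 -0.108   0.2122] 0.3490748357488741 [0.0532 0.0918 0.233 ] [-179.9493    0.1418 -176.009 ]
```

View pics/w15.png

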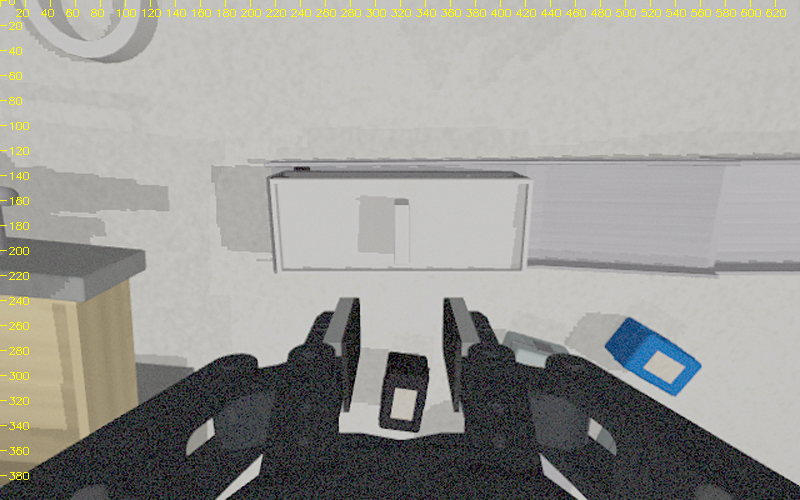

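View pics/s15.png

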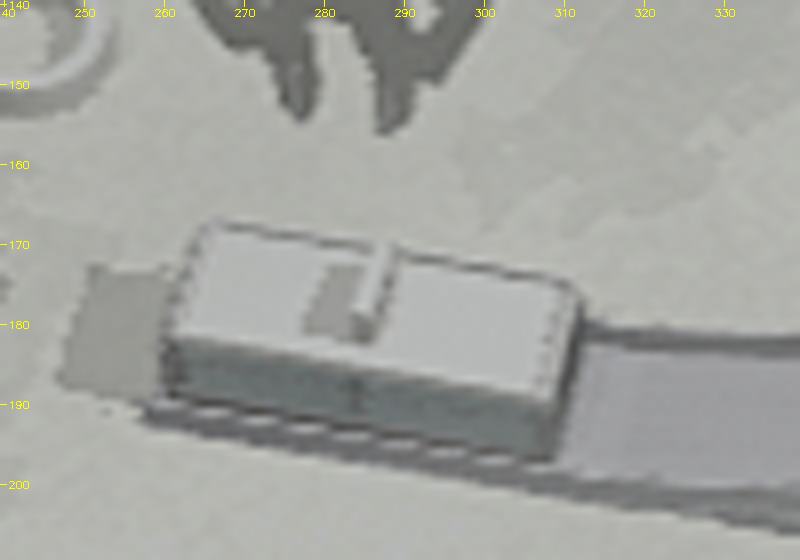

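View pics/t15.png

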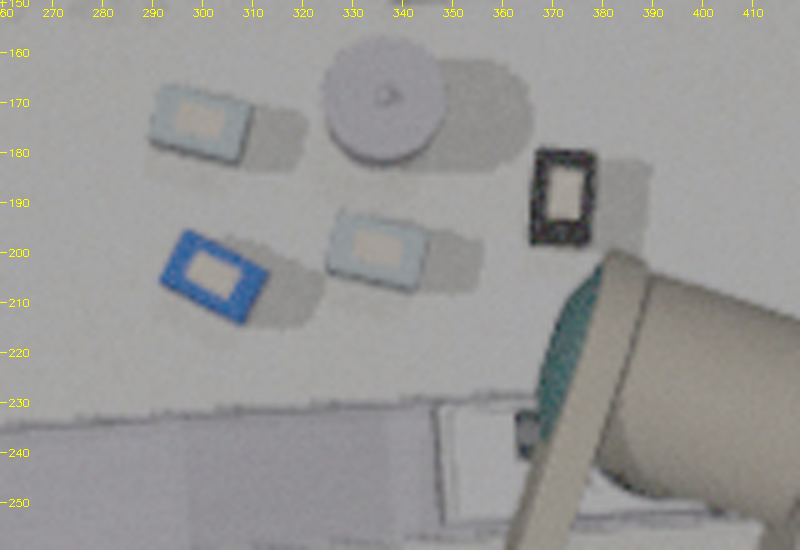

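Call:
carry_out(
  delta_pos=[
    [-0.0072,-0.0311,0],
    [-0.0072,-0.0311,0],
    [-0.0072,-0.0311,0],
    [-0.0072,-0.0311,0],
    [-0.0072,-0.0311,0],
    [-0.0072,-0.0311,0],
    [-0.0072,-0.0311,0],
    [-0.0072,-0.0311,0],
    [-0.0072,-0.0311,0],
    [0,0,-0.02],
    [0,0,-0.03],
    [0,0,-0.03],
    [0,0,-0.025],
    [0,0,-0.007],
    [0,0,0],
    [0,0,0],
  ],
  turn=[-0.67,-0.67,-0.67,-0.67,-0.67,-0.67,-0.67,-0.67,-0.67,0,0,0,0,0,0,0],
  gripper=1.0,
)

```text
time_s: 30.07
eef_pos: [0.3932, -0.3879, 0.0993]
orientation: [3.141, -0.0, 3.106]
force: [-0.6, 0.3, 1.3]
opening: 0.004
```

```bash
python3 - <<'E'
from ov import *
np.set_printoptions(precision=4,suppress=True)
o=env.get_obs(); print(o["time_s"],o["eef_pos"],o["opening"],o["force"],np.degrees(o["orientation"]))
c=cam("scene"); save(c,"s16"); crop(c,"s16",140,280,90,210,5,grid=10)
E
```

```text
30.0667 [ 0.3932 -0.3879  0.0993] 0.0037320542235373187 [-0.6468  0.2666  1.2683] [179.9849  -0.008  177.9672]
```

View pics/s16.png

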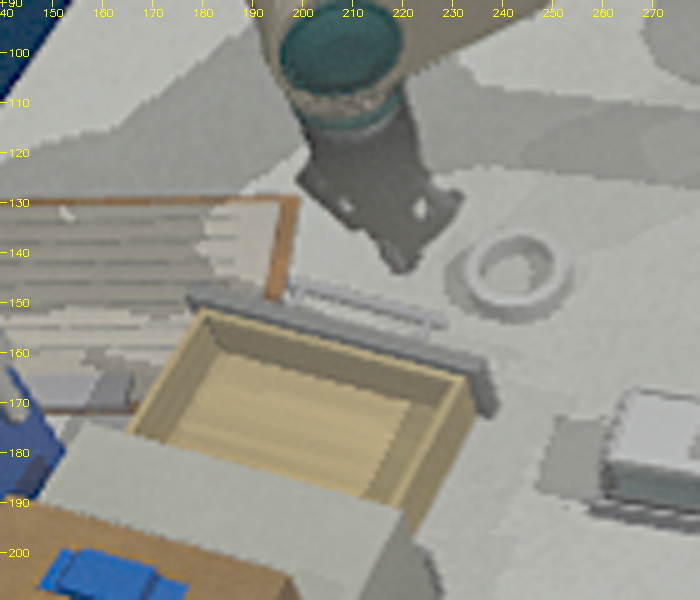

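Call:
carry_out(
  delta_pos=[
    [0.012,0,0],
    [0.012,-0.001,0],
    [0.012,0,0],
    [0.012,-0.001,0],
    [0.012,0,0],
    [0.012,-0.001,0],
    [0.012,0,0],
    [0.012,-0.001,0],
    [0.012,0,0],
    [0.012,-0.001,0],
    [0.012,0,0],
    [0.012,0,0],
    [0.006,0,0],
    [0,0,0],
    [0.002,0,0],
    [0.002,0,0],
    [0,0,0],
    [0,0,0],
  ],
  turn=[0,0,0,0,0,0,0,0,0,0,0,0,0,0,0,0,0,0],
)

```text
time_s: 31.62
eef_pos: [0.5469, -0.3929, 0.0991]
orientation: [-3.142, 0.0, 3.106]
force: [0.4, 0.1, -1.0]
opening: 0.002
```

Call:
carry_out(
  delta_pos=[
    [0.002,0,0],
    [0.002,0,0],
    [0.002,0,0],
    [0,0,0],
    [0.001,0,0],
    [0.001,0,0],
    [0,0,0],
    [0,0,0],
  ],
  turn=[0,0,0,0,0,0,0,0],
)

```text
time_s: 32.28
eef_pos: [0.5526, -0.3931, 0.0989]
orientation: [3.14, -0.006, 3.105]
force: [-13.5, 2.7, 6.4]
opening: 0.001
```

Call:
carry_out(
  delta_pos=[
    [-0.01,0,0],
    [-0.025,0,0.01],
    [0,0,0.03],
    [0,0,0.035],
    [0,0,0.035],
    [0.0081,0.0325,0],
    [0.0081,0.0325,0],
    [0.0081,0.0325,0],
    [0.0081,0.0325,0],
    [0.0081,0.0325,0],
    [0.0081,0.0325,0],
    [0.0081,0.0325,0],
    [0.0081,0.0325,0],
    [0.0081,0.0325,0],
    [0.0081,0.0325,0],
    [0.0081,0.0325,0],
    [0.0081,0.0325,0],
    [0.0081,0.0325,0],
  ],
  turn=[0,0,0,0,0,-0.7,-0.7,-0.7,-0.7,-0.7,-0.7,-0.7,-0.7,-0.7,-0.7,-0.7,-0.7,-0.7],
)

```text
time_s: 33.78
eef_pos: [0.6257, 0.0316, 0.209]
orientation: [3.141, 0.0, 2.947]
force: [1.1, -0.3, -0.6]
opening: 0.001
```

Call:
carry_out(
  delta_pos=[
    [0,0,0],
    [0,0,0],
    [0,0,0],
    [0,0,0],
  ],
  turn=[0,0,0,0],
  gripper=0.15,
)

```text
time_s: 34.12
eef_pos: [0.6253, 0.0287, 0.2089]
orientation: [-3.141, 0.0, 2.946]
force: [-0.4, -0.2, 0.3]
opening: 0.564
```

```bash
python3 - <<'E'
from ov import *
np.set_printoptions(precision=4,suppress=True)
o=env.get_obs(); print(o["time_s"],o["eef_pos"],o["opening"],o["force"],np.degrees(o["orientation"]),o["qd"])
c=cam("wrist"); save(c,"w17"); crop(c,"w17",0,640,0,400,1.25,grid=20)
c=cam("top"); save(c,"t17"); crop(c,"t17",340,540,100,260,4,grid=10)
c=cam("scene"); save(c,"s17"); crop(c,"s17",130,350,130,270,3.6,grid=10)
E
```

```text
34.1167 [0.6253 0.0287 0.2089] 0.5635311280239719 [-0.4371 -0.1524  0.282 ] [-179.9944    0.0055  168.7965] [-0.0084 -0.0062  0.0018  0.0011 -0.0011  0.0023]
```

View pics/w17.png

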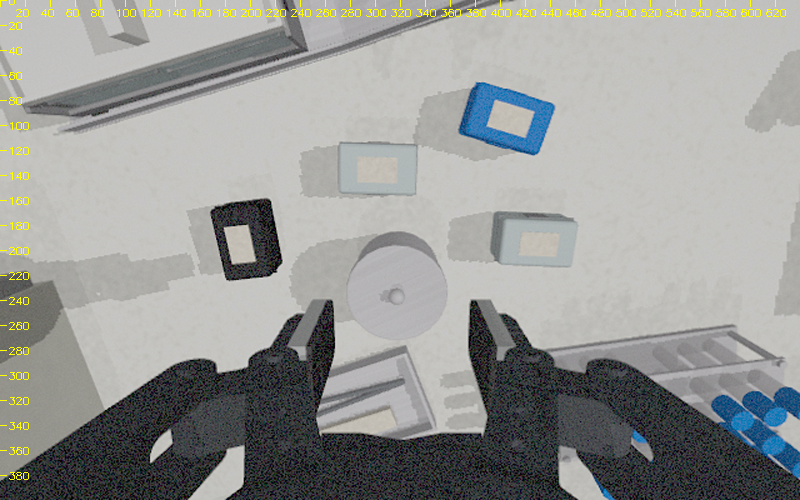

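View pics/t17.png

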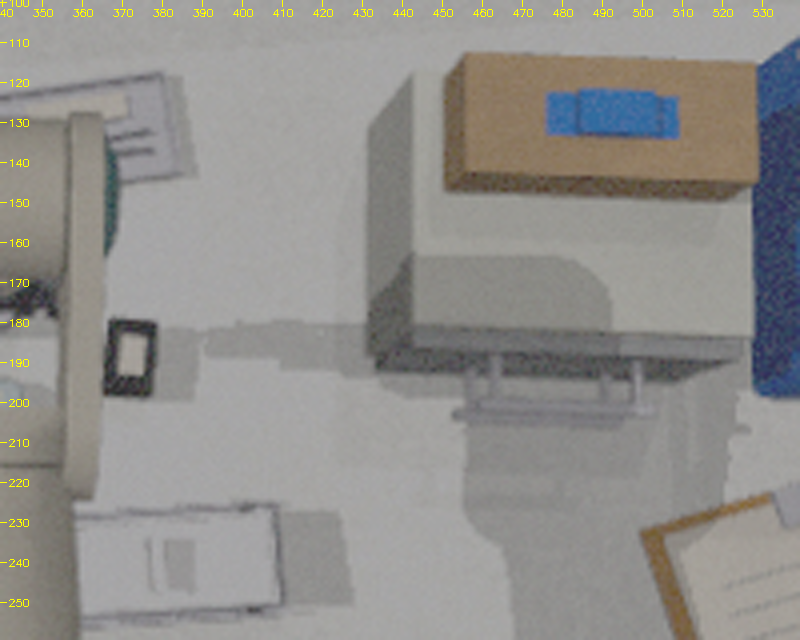

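View pics/s17.png

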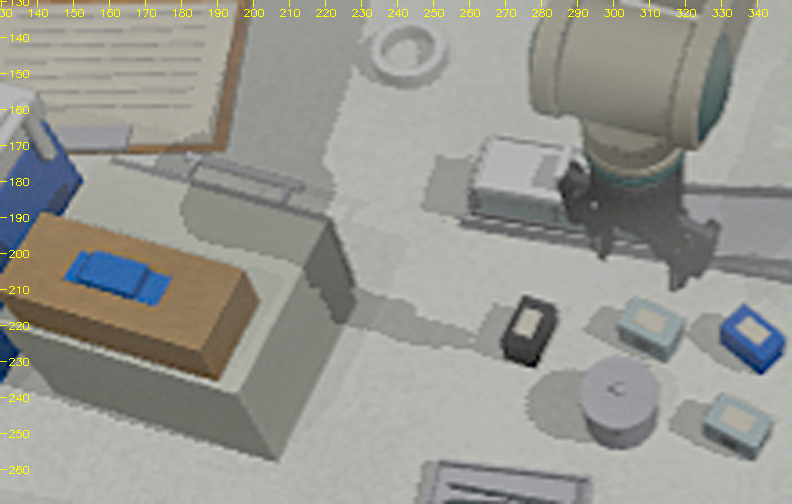

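```bash
python3 - <<'E'
from ov import *
c=load("w17"); crop(c,"w17z",260,470,100,220,3.8,grid=10)
E
```

```text
(no output)
```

View pics/w17z.png

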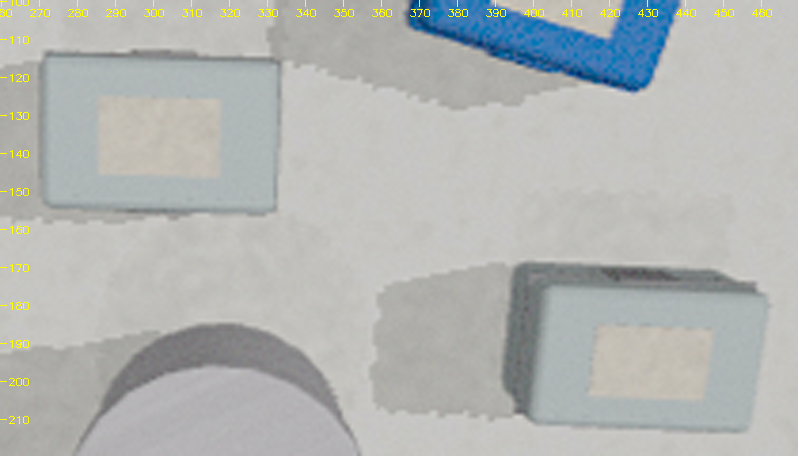

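```bash
python3 - <<'E'
from ov import *
np.set_printoptions(precision=4,suppress=True)
c=load("w17");p=lambda a:np.array(a,float)/3.8+[260,100]-.5
print("B",fitrect(c,p([(43,56),(281,60),(277,211),(43,207)]),.058,.037,.038,None))
print("A",fitrect(c,p([(540,285),(770,294),(748,431),(530,424)]),.058,.037,.038,None))
print("jar",onz(c,np.array([[397,296]])/1.25-.5,.058))
print("blue near corner",onz(c,p([(410,20),(645,85)]),.038))
E
```

```text
B (array([0.5821, 0.0212]), np.float64(77.66969579778115), np.float64(0.9942016542045572))
A (array([0.6603, 0.1293]), np.float64(76.83070593590645), np.float64(1.0814746962470971))
jar [[0.6739 0.0171 0.058 ]]
blue near corner [[0.5675 0.084  0.038 ]
 [0.5931 0.1363 0.038 ]]
```

Call:
carry_out(
  delta_pos=[
    [-0.022,-0.004,0],
    [-0.021,-0.0035,-0.02],
    [0,0,-0.035],
    [0,0,-0.035],
    [0,0,-0.035],
    [0,0,-0.03],
    [0,0,-0.02],
    [0,0,-0.015],
    [0,0,-0.01],
    [0,0,-0.002],
    [0,0,0],
    [0,0,0],
  ],
  turn=[-1.1,0,0,0,0,0,0,0,0,0,0,0],
)

```text
time_s: 35.27
eef_pos: [0.5832, 0.022, 0.0082]
orientation: [3.141, 0.002, 2.928]
force: [0.3, -0.2, -0.0]
opening: 0.849
```

Call:
carry_out(
  delta_pos=[
    [0,0,0],
    [0,0,0],
    [0,0,0],
    [0,0,0],
    [0,0,0],
  ],
  turn=[0,0,0,0,0],
  gripper=1.0,
  newtons=60,
)

```text
time_s: 35.68
eef_pos: [0.5836, 0.0221, 0.0087]
orientation: [3.141, 0.003, 2.928]
force: [-0.8, 0.3, 6.4]
opening: 0.666
```

Call:
carry_out(
  delta_pos=[
    [0,0,0.01],
    [0,0,0.025],
    [0,0,0.035],
    [0,0,0.035],
    [0,0,0.025],
    [-0.01025,-0.0134,0.01],
    [-0.01025,-0.0134,0],
    [-0.01025,-0.0134,0],
    [-0.01025,-0.0134,0],
    [-0.01025,-0.0134,0],
    [-0.01025,-0.0134,0],
    [-0.01025,-0.0134,0],
    [-0.01025,-0.0134,0],
    [-0.01025,-0.0134,0],
    [-0.01025,-0.0134,0],
    [-0.01025,-0.0134,0],
    [-0.01025,-0.0134,0],
    [0,0,0],
    [0,0,0],
    [0,0,0],
  ],
  turn=[0,0,0,0,0,-6.14,-6.14,-6.14,-6.14,-6.14,-6.14,-6.14,-6.14,-6.14,-6.14,-6.14,-6.14,0,0,0],
)

```text
time_s: 37.35
eef_pos: [0.4596, -0.1382, 0.1472]
orientation: [3.141, -0.0, 1.644]
force: [0.3, -0.3, -1.1]
opening: 0.669
```

```bash
python3 - <<'E'
from ov import *
np.set_printoptions(precision=4,suppress=True)
o=env.get_obs(); print(o["time_s"],o["eef_pos"],o["opening"],o["force"],np.degrees(o["orientation"]),o["qd"])
c=cam("wrist"); save(c,"w18"); crop(c,"w18",0,640,0,400,1.25,grid=20)
E
```

```text
37.35 [ 0.4596 -0.1382  0.1472] 0.6687068102141192 [ 0.2846 -0.3138 -1.0985] [179.9648  -0.007   94.206 ] [ 0.012   0.0075 -0.0035 -0.0017 -0.0026  0.0025]
```

View pics/w18.png

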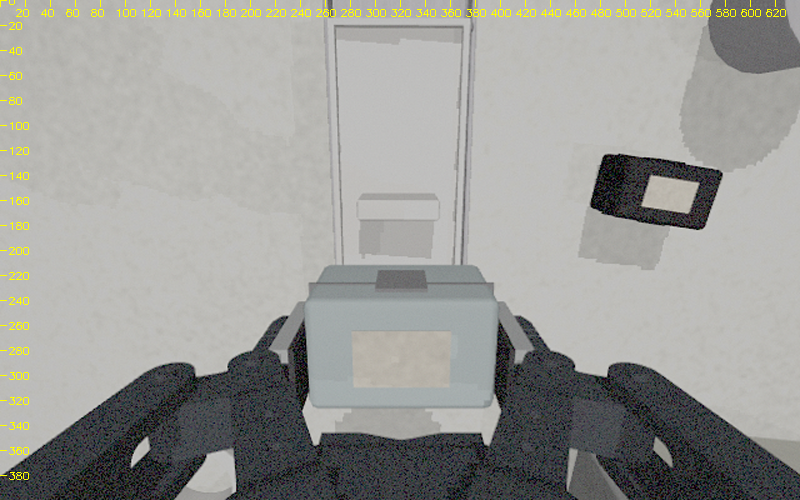

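```bash
python3 - <<'E'
from ov import *
np.set_printoptions(precision=4,suppress=True)
c=load("w18");p=lambda a:np.array(a,float)/1.25-.5
print("tab",onz(c,p([(357,200),(439,199),(439,219),(357,220),(398,209.5)]),.087))
print("rim at tab", onz(c,p([(341,200),(456,200)]),.067))
print("rim far", onz(c,p([(334,27),(463,27)]),.067))
E
```

```text
tab [[ 0.4364 -0.1033  0.087 ]
 [ 0.4757 -0.0999  0.087 ]
 [ 0.4766 -0.1096  0.087 ]
 [ 0.4369 -0.113   0.087 ]
 [ 0.4564 -0.1064  0.087 ]]
rim at tab [[ 0.4262 -0.107   0.067 ]
 [ 0.4867 -0.1025  0.067 ]]
rim far [[ 0.4199 -0.0246  0.067 ]
 [ 0.4811 -0.02    0.067 ]]
```

Call:
carry_out(
  delta_pos=[
    [-0.001,0,-0.015],
    [0,0,-0.02],
    [0,0,-0.018],
    [0,0,-0.012],
    [0,0,0],
    [0,0,0],
    [0,0,-0.004],
    [0,0,-0.003],
    [0,0,-0.002],
    [0,0,0],
    [0,0,0],
  ],
  turn=[0,0,0,0,0,0,0,0,0,0,0],
)

```text
time_s: 38.32
eef_pos: [0.4584, -0.1386, 0.073]
orientation: [3.141, 0.0, 1.642]
force: [-0.7, 0.0, -0.6]
opening: 0.663
```

Call:
carry_out(
  delta_pos=[
    [0,0,-0.001],
    [0,0,0],
    [0,0,-0.001],
    [0,0,0],
    [0,0,0],
  ],
  turn=[0,0,0,0,0],
)

```text
time_s: 38.73
eef_pos: [0.4583, -0.1386, 0.0708]
orientation: [3.142, -0.0, 1.642]
force: [0.2, -0.6, -1.6]
opening: 0.666
```

Call:
carry_out(
  delta_pos=[
    [0,0,-0.001],
    [0,0,0],
    [0,0,0],
  ],
  turn=[0,0,0],
)

```text
time_s: 38.98
eef_pos: [0.4583, -0.1386, 0.0698]
orientation: [3.142, -0.0, 1.642]
force: [-0.7, -0.2, -1.6]
opening: 0.667
```

Call:
carry_out(
  delta_pos=[
    [0,0,-0.001],
    [0,0,0],
    [0,0,0],
  ],
  turn=[0,0,0],
)

```text
time_s: 39.23
eef_pos: [0.4584, -0.1386, 0.0697]
orientation: [3.141, 0.0, 1.642]
force: [-3.3, 1.8, 6.7]
opening: 0.668
```

Contact; release and retreat.

Call:
carry_out(
  delta_pos=[
    [0,0,0.001],
    [0,0,0],
    [0,0,0],
    [0,0,0],
    [0,0,0.01],
    [0,0,0.02],
    [0,0,0.03],
    [0,0,0.035],
    [0,0,0.035],
    [0,0,0],
    [0,0,0],
  ],
  turn=[0,0,0,0,0,0,0,0,0,0,0],
  gripper=0.1,
)

```text
time_s: 40.15
eef_pos: [0.4594, -0.139, 0.2029]
orientation: [3.136, 0.002, 1.642]
force: [0.1, -0.6, -1.0]
opening: 0.896
```

```bash
python3 - <<'E'
from ov import *
np.set_printoptions(precision=4,suppress=True)
o=env.get_obs(); print(o["time_s"],o["eef_pos"],o["opening"],o["force"],np.degrees(o["orientation"]),o["qd"])
c=cam("wrist"); save(c,"w19"); crop(c,"w19",0,640,0,400,1.25,grid=20)
c=cam("top"); save(c,"t19"); crop(c,"t19",240,400,150,260,5,grid=10)
E
```

```text
40.15 [ 0.4594 -0.139   0.2029] 0.8962479665335449 [ 0.1123 -0.5555 -1.0299] [179.7032   0.1391  94.083 ] [ 0.0007  0.0377  0.0727 -0.0023 -0.0171 -0.0009]
```

View pics/w19.png

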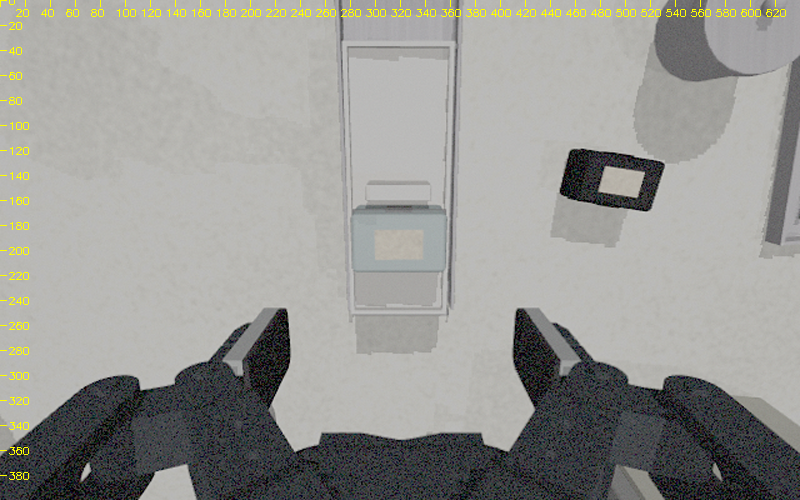

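View pics/t19.png

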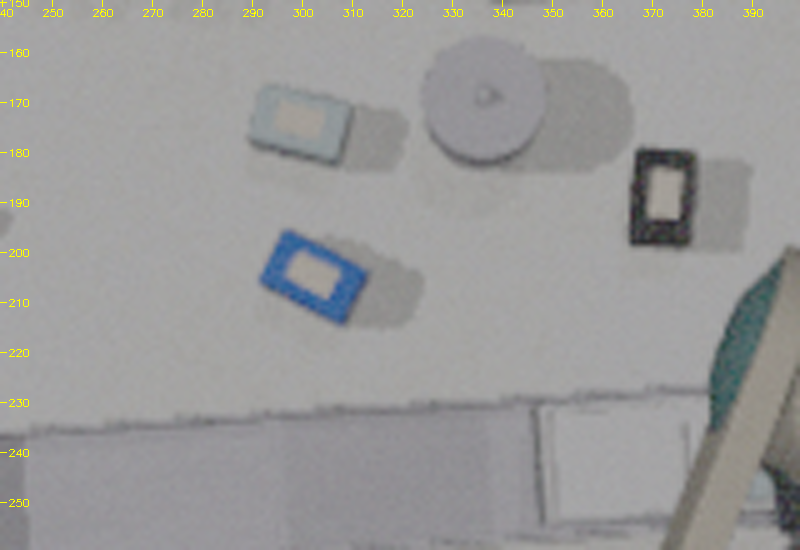

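Call:
carry_out(
  delta_pos=[
    [0.0192,0.0218,0],
    [0.0192,0.0218,0],
    [0.0192,0.0218,0],
    [0.0192,0.0218,0],
    [0.0192,0.0218,0],
    [0.0192,0.0218,0],
    [0.0192,0.0218,0],
    [0.0192,0.0218,0],
    [0.0192,0.0218,0],
    [0.0192,0.0218,0],
    [0.0192,0.0218,0],
    [0.0192,0.0218,0],
    [0,0,0],
    [0,0,0],
    [0,0,0],
    [0,0,0],
  ],
  turn=[6.06,6.06,6.06,6.06,6.06,6.06,6.06,6.06,6.06,6.06,6.06,6.06,0,0,0,0],
)

```text
time_s: 41.58
eef_pos: [0.6883, 0.1221, 0.1996]
orientation: [-3.141, -0.001, 2.909]
force: [0.4, 0.1, 0.0]
opening: 0.902
```

```bash
python3 - <<'E'
from ov import *
np.set_printoptions(precision=4,suppress=True)
o=env.get_obs(); print(o["time_s"],o["eef_pos"],o["opening"],o["force"],np.degrees(o["orientation"]),o["qd"])
c=cam("wrist"); save(c,"w20"); crop(c,"w20",0,640,0,400,1.25,grid=20)
E
```

```text
41.5833 [0.6883 0.1221 0.1996] 0.9018924825901431 [0.4277 0.1468 0.0146] [-179.9779   -0.041   166.7016] [-0.0043 -0.0163 -0.0036  0.0015  0.0009 -0.0027]
```

View pics/w20.png

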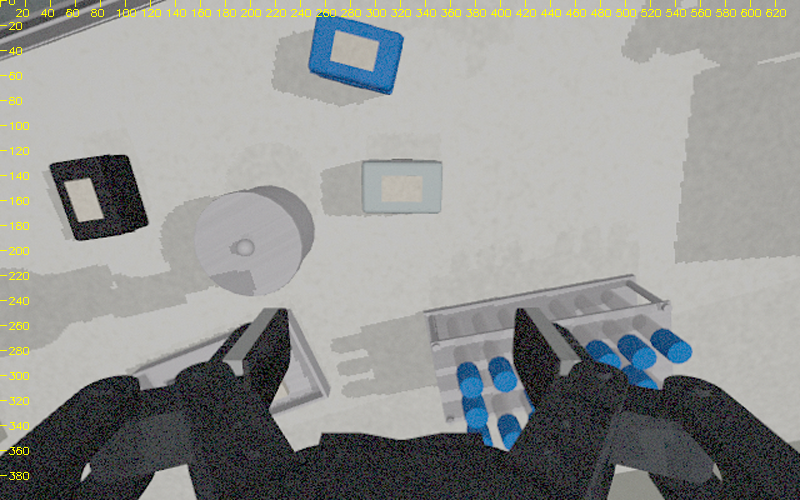

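```bash
python3 - <<'E'
from ov import *
np.set_printoptions(precision=4,suppress=True)
c=load("w20");p=lambda a:np.array(a,float)/1.25-.5
print("A",fitrect(c,p([(362,161),(442,161),(441,213),(362,212.5)]),.058,.037,.038,None))
print("jar",onz(c,p([[245,248]]),.058))
E
```

```text
A (array([0.6602, 0.1302]), np.float64(76.42189499966867), np.float64(0.636910668440008))
jar [[0.6738 0.0153 0.058 ]]
```

Call:
carry_out(
  delta_pos=[
    [-0.014,0.004,0],
    [-0.014,0.004,-0.02],
    [0,0,-0.035],
    [0,0,-0.035],
    [0,0,-0.035],
    [0,0,-0.03],
    [0,0,-0.015],
    [0,0,-0.012],
    [0,0,-0.008],
    [0,0,-0.002],
    [0,0,0],
    [0,0,0],
  ],
  turn=[0,0,0,0,0,0,0,0,0,0,0,0],
)

```text
time_s: 42.63
eef_pos: [0.6617, 0.131, 0.0096]
orientation: [3.14, 0.003, 2.911]
force: [-0.0, 0.0, 0.1]
opening: 0.9
```

Call:
carry_out(
  delta_pos=[
    [0,0,0],
    [0,0,0],
    [0,0,0],
    [0,0,0],
    [0,0,0],
  ],
  turn=[0,0,0,0,0],
  gripper=1.0,
  newtons=60,
)

```text
time_s: 43.05
eef_pos: [0.6617, 0.1311, 0.0097]
orientation: [3.141, 0.003, 2.911]
force: [0.2, -0.4, 6.1]
opening: 0.667
```

Call:
carry_out(
  delta_pos=[
    [0,0,0.015],
    [0,0,0.03],
    [0,0,0.035],
    [0,0,0.035],
    [-0.0173,-0.0172,0.015],
    [-0.0173,-0.0172,0.01],
    [-0.0173,-0.0172,0],
    [-0.0173,-0.0172,0],
    [-0.0173,-0.0172,0],
    [-0.0173,-0.0172,0],
    [-0.0173,-0.0172,0],
    [-0.0173,-0.0172,0],
    [-0.0173,-0.0172,0],
    [-0.0173,-0.0172,0],
    [-0.0173,-0.0172,0],
    [-0.0173,-0.0172,0],
    [0,0,0],
    [0,0,0],
    [0,0,0],
  ],
  turn=[0,0,0,0,-6.07,-6.07,-6.07,-6.07,-6.07,-6.07,-6.07,-6.07,-6.07,-6.07,-6.07,-6.07,0,0,0],
)

```text
time_s: 44.63
eef_pos: [0.4534, -0.0752, 0.1485]
orientation: [3.141, 0.0, 1.641]
force: [1.4, 0.4, -1.4]
opening: 0.669
```

```bash
python3 - <<'E'
from ov import *
np.set_printoptions(precision=4,suppress=True)
o=env.get_obs(); print(o["time_s"],o["eef_pos"],o["opening"],o["force"],np.degrees(o["orientation"]),o["qd"])
c=cam("wrist"); save(c,"w21"); crop(c,"w21",0,640,0,400,1.25,grid=20)
c=cam("scene"); save(c,"s21"); crop(c,"s21",230,430,120,260,4,grid=10)
E
```

```text
44.6333 [ 0.4534 -0.0752  0.1485] 0.6689743938048335 [ 1.4389  0.3646 -1.3634] [179.9375   0.0002  94.0302] [ 0.0155  0.0159 -0.0069  0.0007 -0.0035  0.0014]
```

View pics/w21.png

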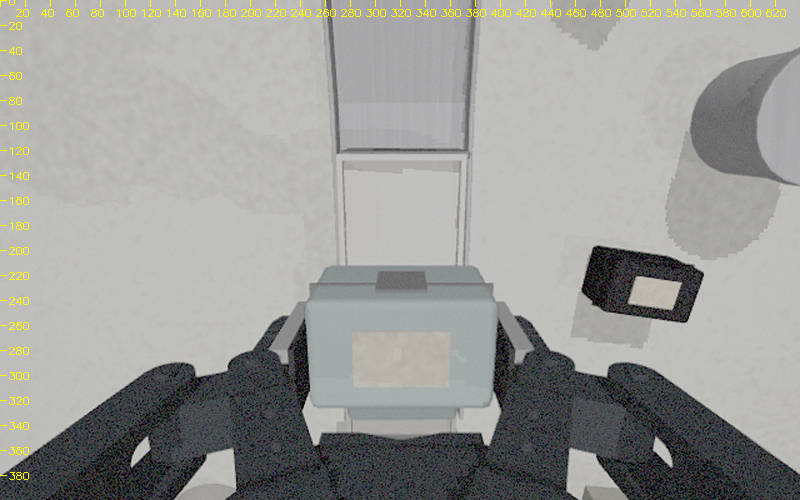

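View pics/s21.png

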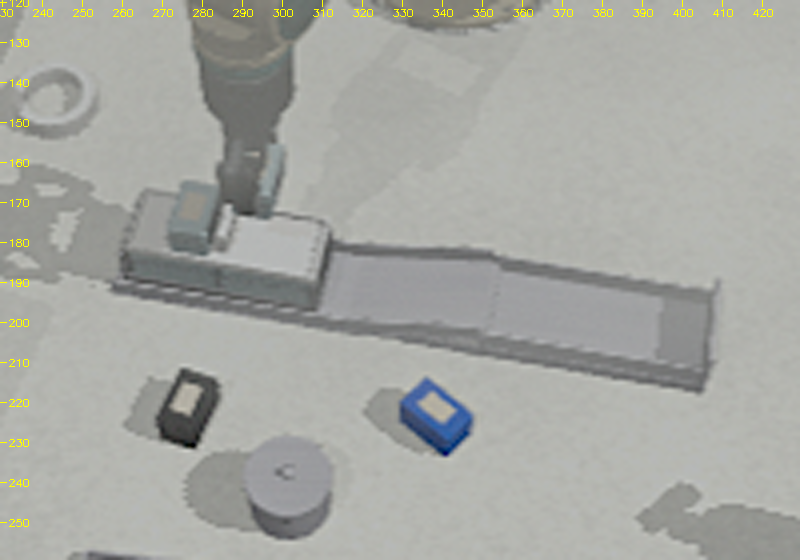

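Call:
carry_out(
  delta_pos=[
    [0.001,0,-0.015],
    [0,0,-0.02],
    [0,0,-0.018],
    [0,0,-0.012],
    [0,0,0],
    [0,0,0],
    [0,0,-0.004],
    [0,0,-0.003],
    [0,0,-0.002],
    [0,0,0],
    [0,0,0],
  ],
  turn=[0,0,0,0,0,0,0,0,0,0,0],
)

```text
time_s: 45.65
eef_pos: [0.4543, -0.0754, 0.0741]
orientation: [3.141, 0.0, 1.64]
force: [-0.7, 0.3, -0.4]
opening: 0.67
```

Call:
carry_out(
  delta_pos=[
    [0,0,-0.001],
    [0,0,0],
    [0,0,0],
  ],
  turn=[0,0,0],
)

```text
time_s: 45.9
eef_pos: [0.4542, -0.0754, 0.0729]
orientation: [3.141, 0.0, 1.64]
force: [-0.2, -0.1, -0.0]
opening: 0.667
```

Call:
carry_out(
  delta_pos=[
    [0,0,-0.001],
    [0,0,0],
    [0,0,-0.001],
    [0,0,0],
    [0,0,0],
  ],
  turn=[0,0,0,0,0],
)

```text
time_s: 46.32
eef_pos: [0.4541, -0.0754, 0.0708]
orientation: [-3.142, -0.0, 1.64]
force: [0.1, 0.2, -1.0]
opening: 0.667
```

Call:
carry_out(
  delta_pos=[
    [0,0,-0.001],
    [0,0,0],
    [0,0,0],
  ],
  turn=[0,0,0],
)

```text
time_s: 46.57
eef_pos: [0.4543, -0.0754, 0.0706]
orientation: [3.141, 0.0, 1.64]
force: [-3.2, 1.1, 5.0]
opening: 0.669
```

Call:
carry_out(
  delta_pos=[
    [0,0,0.001],
    [0,0,0],
    [0,0,0],
    [0,0,0],
    [0,0,0.01],
    [0,0,0.02],
    [0,0,0.03],
    [0,0,0.035],
    [0,0,0.035],
    [0,0,0],
    [0,0,0],
  ],
  turn=[0,0,0,0,0,0,0,0,0,0,0],
  gripper=0.1,
)

```text
time_s: 47.48
eef_pos: [0.4552, -0.0757, 0.2038]
orientation: [3.136, 0.002, 1.64]
force: [-1.1, -1.0, -0.2]
opening: 0.9
```

```bash
python3 - <<'E'
from ov import *
np.set_printoptions(precision=4,suppress=True)
o=env.get_obs(); print(o["time_s"],o["eef_pos"],o["opening"],o["force"],np.degrees(o["orientation"]),o["qd"])
c=cam("wrist"); save(c,"w22"); crop(c,"w22",0,640,0,400,1.25,grid=20)
c=cam("scene"); save(c,"s22"); crop(c,"s22",0,640,0,400,1.25,grid=20)
crop(c,"s22z",240,340,140,210,8,grid=10)
c=cam("top"); save(c,"t22"); crop(c,"t22",0,640,0,400,1.25,grid=20)
E
```

```text
47.4833 [ 0.4552 -0.0757  0.2038] 0.9001944647173514 [-1.1206 -0.9839 -0.2013] [179.6916   0.0978  93.9608] [ 0.0025  0.0381  0.0749  0.0002 -0.0168 -0.0026]
```

View pics/w22.png

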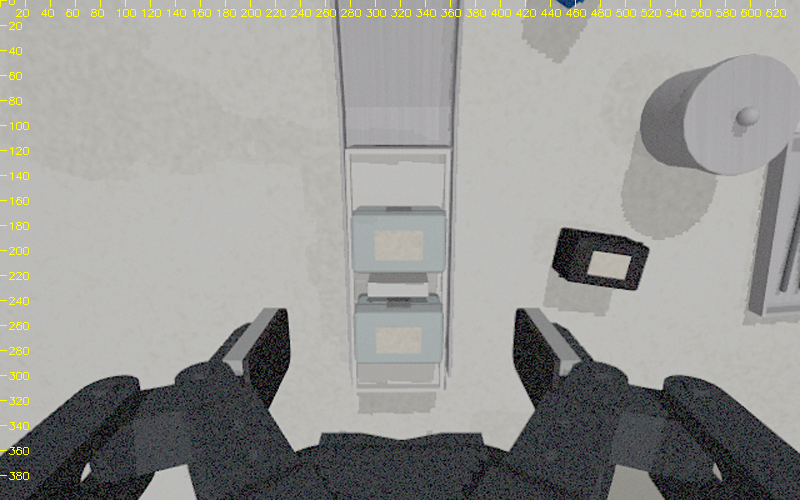

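View pics/s22.png

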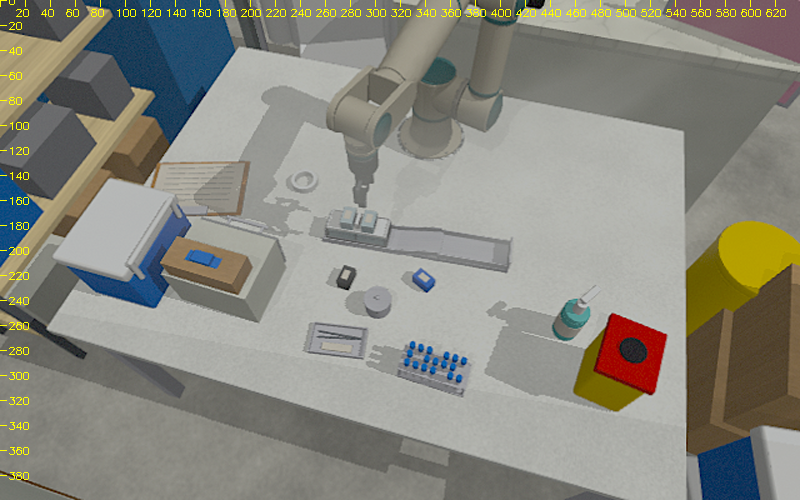

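View pics/s22z.png

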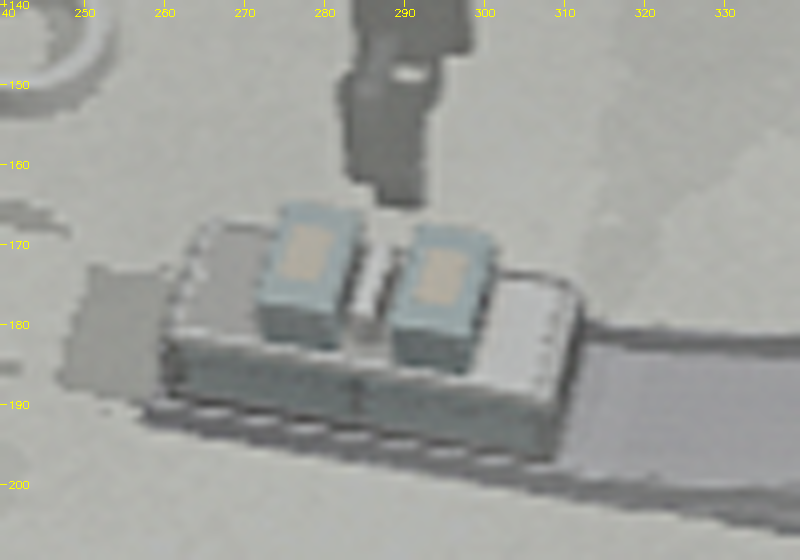

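View pics/t22.png

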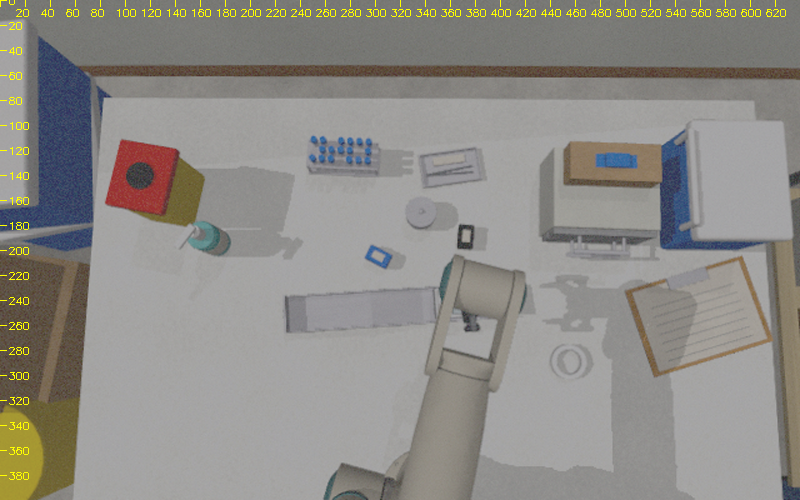

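Call:
carry_out(
  delta_pos=[
    [0.002,-0.03,0],
    [0.002,-0.035,0],
    [0.002,-0.035,0],
    [0.002,-0.035,0],
    [0.003,-0.027,0],
    [0,0,-0.02],
    [0,0,-0.03],
    [0,0,-0.035],
    [0,0,-0.035],
    [0,0,-0.025],
    [0,0,-0.015],
    [0,0,-0.008],
    [0,0,0],
    [0,0,0],
    [0,0,0],
  ],
  turn=[0,0,0,0,0,0,0,0,0,0,0,0,0,0,0],
  gripper=0.5,
)

```text
time_s: 48.88
eef_pos: [0.4658, -0.2378, 0.0341]
orientation: [3.14, 0.001, 1.64]
force: [0.6, 0.6, 0.1]
opening: 0.499
```

```bash
python3 - <<'E'
from ov import *
np.set_printoptions(precision=4,suppress=True)
o=env.get_obs(); print(o["time_s"],o["eef_pos"],o["opening"],o["force"],np.degrees(o["orientation"]),o["qd"])
c=cam("wrist"); save(c,"w23"); crop(c,"w23",0,640,0,400,1.25,grid=20)
c=cam("scene"); save(c,"s23"); crop(c,"s23",220,420,130,230,4,grid=10)
E
```

```text
48.8833 [ 0.4658 -0.2378  0.0341] 0.4994874314062066 [0.5883 0.5706 0.0664] [179.9033   0.0635  93.9633] [-0.0005 -0.009  -0.0031 -0.0003 -0.0026 -0.0002]
```

View pics/w23.png

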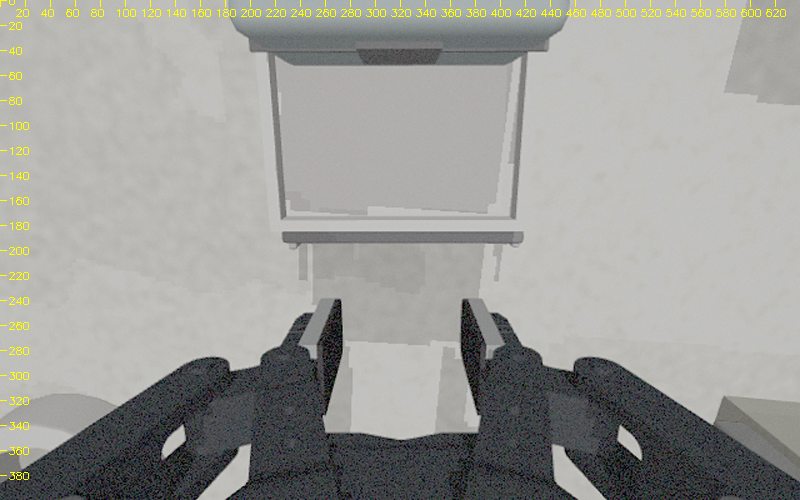

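View pics/s23.png

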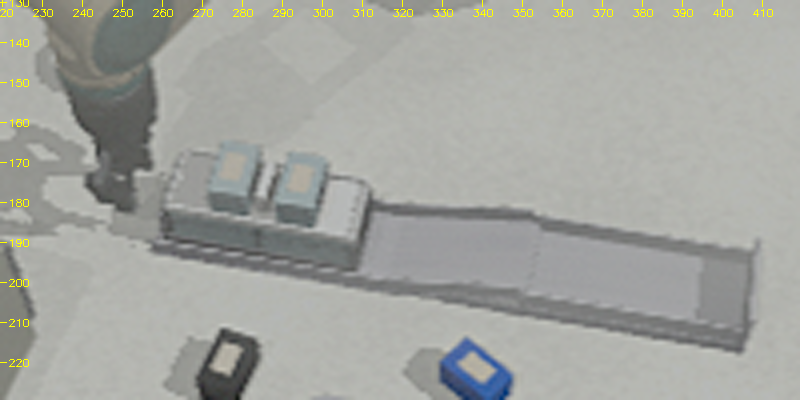

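```bash
python3 - <<'E'
from ov import *
np.set_printoptions(precision=4,suppress=True)
c=load("w23");p=lambda a:np.array(a,float)/1.25-.5
q=onz(c,p([(282,243),(523,243)]),.055);print(q,q.mean(0),np.linalg.norm(q[0]-q[1]))
w=load("w22"); # ramp foot line
q=onz(w,p([(345,107),(448,107)]),.003);print("foot",q.mean(0))
c=load("w5"); print("crest",onz(c,p([(478,418),(490,347)]),.03))
crop(load("w6"),"x",0,1,0,1)
E
```

```text
[[ 0.4289 -0.2044  0.055 ]
 [ 0.4998 -0.1996  0.055 ]] [ 0.4644 -0.202   0.055 ] 0.07113430268749436
foot [0.4474 0.0114 0.003 ]
crest [[0.4096 0.1413 0.03  ]
 [0.4762 0.146  0.03  ]]
```

Call:
carry_out(
  delta_pos=[
    [-0.00035,0.005,0],
    [-0.00035,0.005,0],
    [-0.00035,0.005,0],
    [-0.00035,0.005,0],
    [-0.00035,0.004,0],
    [-0.00035,0.004,0],
    [-0.00035,0.004,0],
    [-0.00035,0.005,0],
    [-0.00035,0.005,0],
    [-0.00035,0.005,0],
    [-0.00035,0.005,0],
    [-0.00035,0.005,0],
    [-0.00035,0.005,0],
    [-0.00035,0.005,0],
    [-0.00035,0.005,0],
    [-0.00035,0.005,0],
  ],
  turn=[0,0,0,0,0,0,0,0,0,0,0,0,0,0,0,0],
)

```text
time_s: 50.32
eef_pos: [0.4596, -0.1602, 0.033]
orientation: [3.141, 0.001, 1.64]
force: [0.5, -4.6, -0.4]
opening: 0.504
```

```bash
python3 - <<'E'
from ov import *
np.set_printoptions(precision=4,suppress=True)
o=env.get_obs(); print(o["time_s"],o["eef_pos"],o["opening"],o["force"],np.degrees(o["orientation"]))
c=cam("scene"); save(c,"s24"); crop(c,"s24",220,420,130,230,4,grid=10)
E
```

```text
50.3167 [ 0.4596 -0.1602  0.033 ] 0.5044274628311053 [ 0.4605 -4.5893 -0.4373] [179.986    0.0417  93.9621]
```

View pics/s24.png

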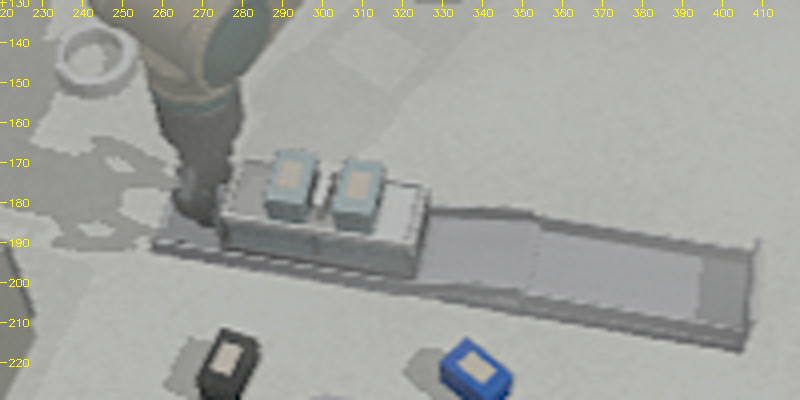

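Call:
carry_out(
  delta_pos=[
    [-0.00035,0.005,0],
    [-0.00035,0.005,0],
    [-0.00035,0.005,0],
    [-0.00035,0.005,0],
    [-0.00035,0.005,0],
    [-0.00035,0.005,0],
    [-0.00035,0.005,0],
    [-0.00035,0.005,0],
    [-0.00035,0.005,0],
    [-0.00035,0.005,0],
    [-0.00035,0.005,0],
    [-0.00035,0.005,0],
    [-0.00035,0.005,0],
    [-0.00035,0.005,0],
    [-0.00035,0.005,0],
    [-0.00035,0.005,0],
    [-0.00035,0.005,0],
    [-0.00035,0.005,0],
    [-0.00035,0.005,0],
    [-0.00035,0.005,0],
  ],
  turn=[0,0,0,0,0,0,0,0,0,0,0,0,0,0,0,0,0,0,0,0],
)

```text
time_s: 52.03
eef_pos: [0.4524, -0.0598, 0.0327]
orientation: [-3.141, -0.0, 1.64]
force: [-0.5, -2.7, -2.6]
opening: 0.503
```

```bash
python3 - <<'E'
from ov import *
np.set_printoptions(precision=4,suppress=True)
o=env.get_obs(); print(o["time_s"],o["eef_pos"],o["opening"],o["force"],np.degrees(o["orientation"]))
c=cam("scene"); save(c,"s25"); crop(c,"s25",220,420,130,230,4,grid=10)
c=cam("wrist"); save(c,"w25"); crop(c,"w25",0,640,0,400,1.25,grid=20)
E
```

```text
52.0333 [ 0.4524 -0.0598  0.0327] 0.502786183074115 [-0.4917 -2.7328 -2.6154] [-179.9869   -0.0152   93.9658]
```

View pics/s25.png

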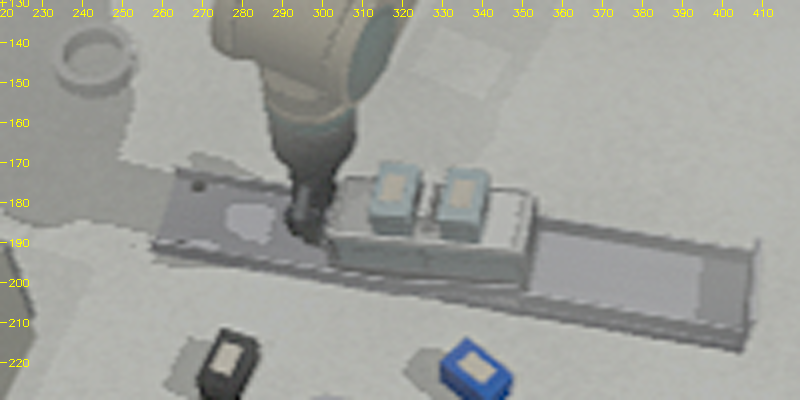

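View pics/w25.png

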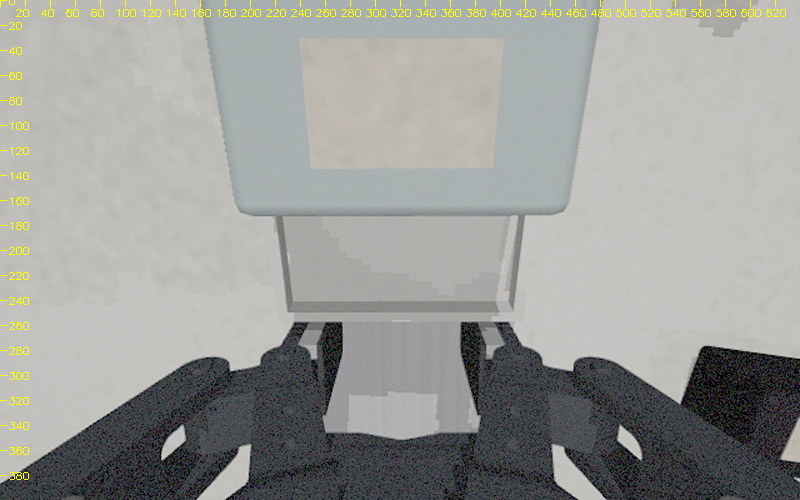

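Call:
carry_out(
  delta_pos=[
    [-0.00035,0.005,0.0003],
    [-0.00035,0.005,0.0003],
    [-0.00035,0.005,0.0003],
    [-0.00035,0.005,0.0003],
    [-0.00035,0.005,0.0003],
    [-0.00035,0.005,0.0005],
    [-0.00035,0.005,0.0005],
    [-0.00035,0.005,0.0005],
    [-0.00035,0.005,0.0005],
    [-0.00035,0.005,0.0005],
    [-0.00035,0.005,0.0008],
    [-0.00035,0.005,0.0008],
    [-0.00035,0.005,0.0008],
    [-0.00035,0.004,0.0008],
    [-0.00035,0.004,0.0008],
    [-0.00035,0.004,0.0008],
    [-0.00035,0.004,0.0008],
  ],
  turn=[0,0,0,0,0,0,0,0,0,0,0,0,0,0,0,0,0],
)

```text
time_s: 53.55
eef_pos: [0.4471, 0.0205, 0.0432]
orientation: [3.14, 0.001, 1.64]
force: [0.8, -7.6, 2.8]
opening: 0.499
```

```bash
python3 - <<'E'
from ov import *
np.set_printoptions(precision=4,suppress=True)
o=env.get_obs(); print(o["time_s"],o["eef_pos"],o["opening"],o["force"],np.degrees(o["orientation"]))
c=cam("scene"); save(c,"s26"); crop(c,"s26",220,420,130,230,4,grid=10)
c=cam("wrist"); save(c,"w26"); crop(c,"w26",0,640,0,400,1.25,grid=20)
E
```

```text
53.55 [0.4471 0.0205 0.0432] 0.4992281633777271 [ 0.8131 -7.5988  2.8024] [179.9188   0.0773  93.955 ]
```

View pics/s26.png

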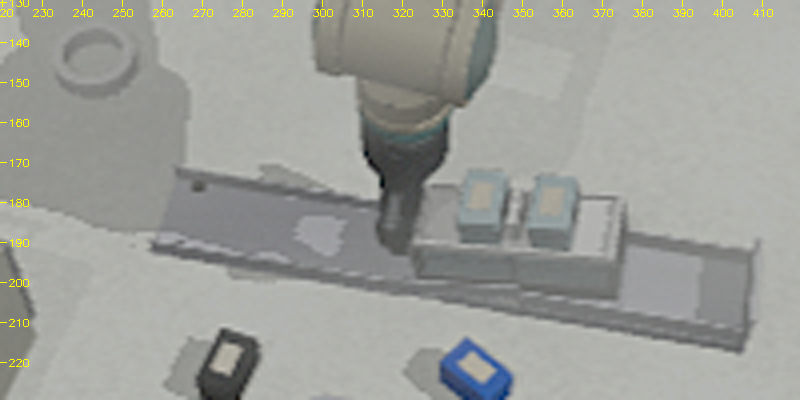

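View pics/w26.png

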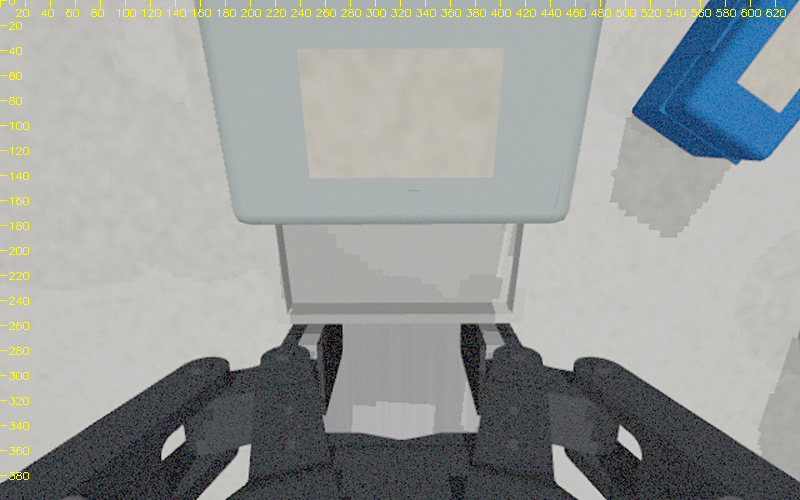

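Call:
carry_out(
  delta_pos=[
    [-0.0002,0.003,0.0002],
    [-0.0002,0.003,0.0002],
    [-0.0002,0.003,0.0002],
    [-0.0002,0.003,0.0002],
    [-0.0002,0.003,0.0002],
    [-0.0002,0.003,0.0002],
    [-0.0002,0.003,0],
    [-0.0002,0.003,0],
  ],
  turn=[0,0,0,0,0,0,0,0],
)

```text
time_s: 54.32
eef_pos: [0.4462, 0.0435, 0.0452]
orientation: [3.139, 0.003, 1.64]
force: [0.7, -12.8, 7.3]
opening: 0.5
```

Call:
carry_out(
  delta_pos=[
    [-0.0002,0.003,0],
    [-0.0002,0.003,0],
    [-0.0002,0.003,0],
    [-0.0002,0.003,0],
    [-0.0002,0.003,0],
    [-0.0002,0.003,0],
  ],
  turn=[0,0,0,0,0,0],
)

```text
time_s: 54.82
eef_pos: [0.4466, 0.06, 0.0471]
orientation: [3.135, 0.006, 1.639]
force: [0.8, -16.7, 12.2]
opening: 0.502
```

```bash
python3 - <<'E'
from ov import *
np.set_printoptions(precision=4,suppress=True)
o=env.get_obs(); print(o["time_s"],o["eef_pos"],o["opening"],o["force"],np.degrees(o["orientation"]))
c=cam("scene"); save(c,"s27"); crop(c,"s27",220,420,130,230,4,grid=10)
c=cam("wrist"); save(c,"w27"); crop(c,"w27",0,640,0,400,1.25,grid=20)
E
```

```text
54.8167 [0.4466 0.06   0.0471] 0.5021470343404573 [  0.765  -16.7024  12.2317] [179.6234   0.3704  93.907 ]
```

View pics/s27.png

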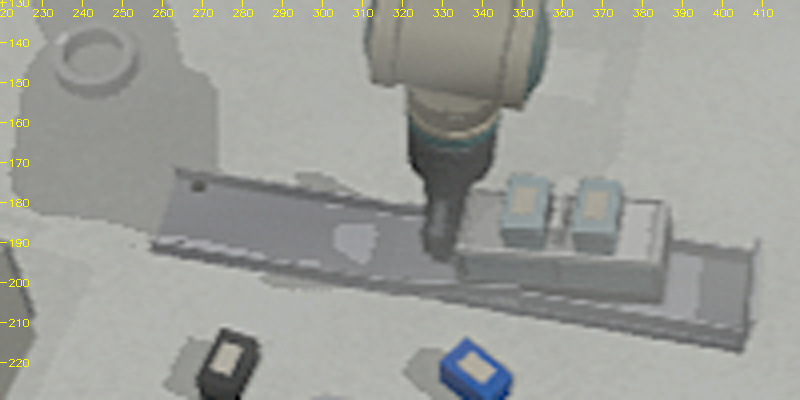

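View pics/w27.png

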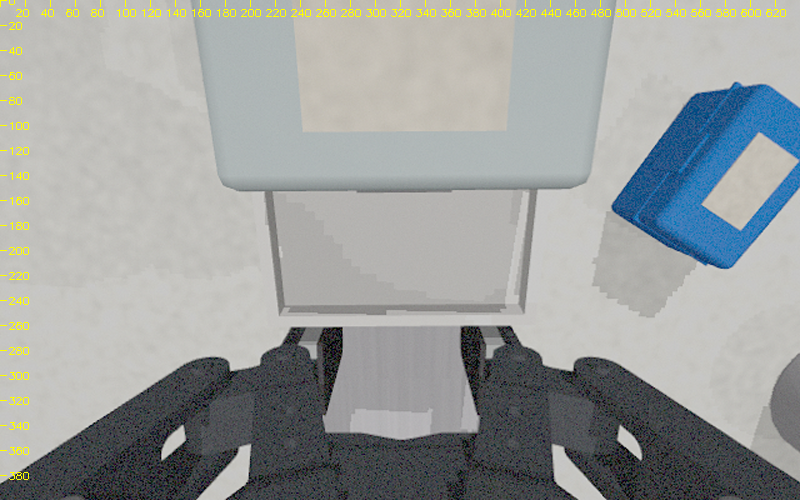

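Call:
carry_out(
  delta_pos=[
    [0,0.001,0.003],
    [-0.0001,0.001,0.003],
    [-0.0001,0.002,0.002],
    [-0.0002,0.002,0],
  ],
  turn=[0,0,0,0],
)

```text
time_s: 55.25
eef_pos: [0.4435, 0.0692, 0.0521]
orientation: [3.141, -0.001, 1.64]
force: [1.1, -1.0, 0.2]
opening: 0.502
```

```bash
python3 - <<'E'
from ov import *
np.set_printoptions(precision=4,suppress=True)
o=env.get_obs(); print(o["time_s"],o["eef_pos"],o["opening"],o["force"],np.degrees(o["orientation"]))
c=cam("scene"); save(c,"s28"); crop(c,"s28",310,410,150,230,8,grid=10)
E
```

```text
55.25 [0.4435 0.0692 0.0521] 0.501621061094779 [ 1.0784 -0.9666  0.2465] [179.9688  -0.0315  93.9798]
```

View pics/s28.png

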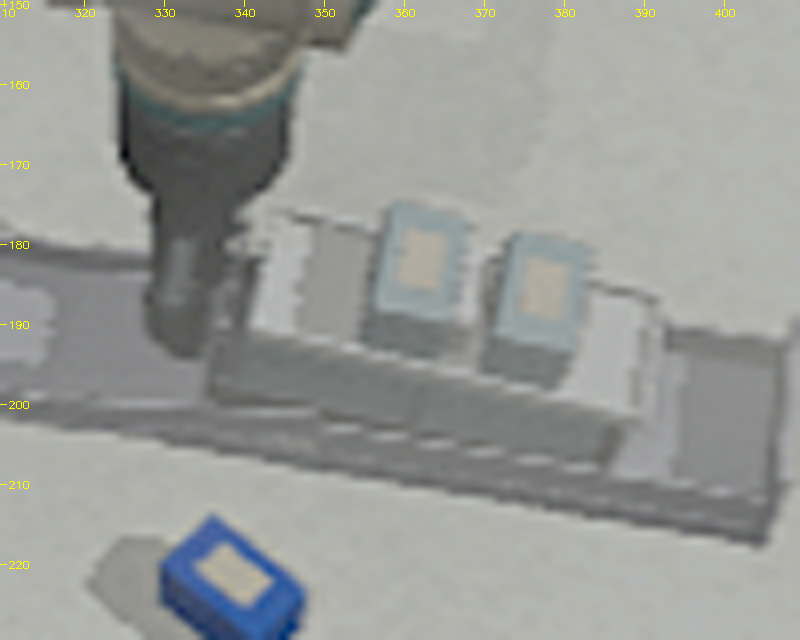

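Call:
carry_out(
  delta_pos=[
    [-0.0003,0.004,0],
    [-0.0003,0.004,0],
    [-0.0003,0.004,0],
    [-0.0003,0.004,0],
    [-0.0003,0.004,-0.001],
    [-0.0003,0.004,-0.001],
    [-0.0003,0.004,-0.001],
    [-0.0003,0.004,-0.001],
    [-0.0003,0.004,-0.001],
    [-0.0003,0.003,-0.001],
  ],
  turn=[0,0,0,0,0,0,0,0,0,0],
)

```text
time_s: 56.13
eef_pos: [0.4413, 0.1075, 0.0468]
orientation: [3.139, 0.001, 1.64]
force: [-0.5, -7.4, 7.0]
opening: 0.499
```

```bash
python3 - <<'E'
from ov import *
np.set_printoptions(precision=4,suppress=True)
o=env.get_obs(); print(o["time_s"],o["eef_pos"],o["opening"],o["force"],np.degrees(o["orientation"]))
c=cam("scene"); save(c,"s29"); crop(c,"s29",310,410,150,230,8,grid=10)
c=cam("wrist"); save(c,"w29"); crop(c,"w29",0,640,0,400,1.25,grid=20)
E
```

```text
56.1333 [0.4413 0.1075 0.0468] 0.4993312917526228 [-0.4891 -7.4216  6.9836] [179.8662   0.0799  93.9732]
```

View pics/s29.png

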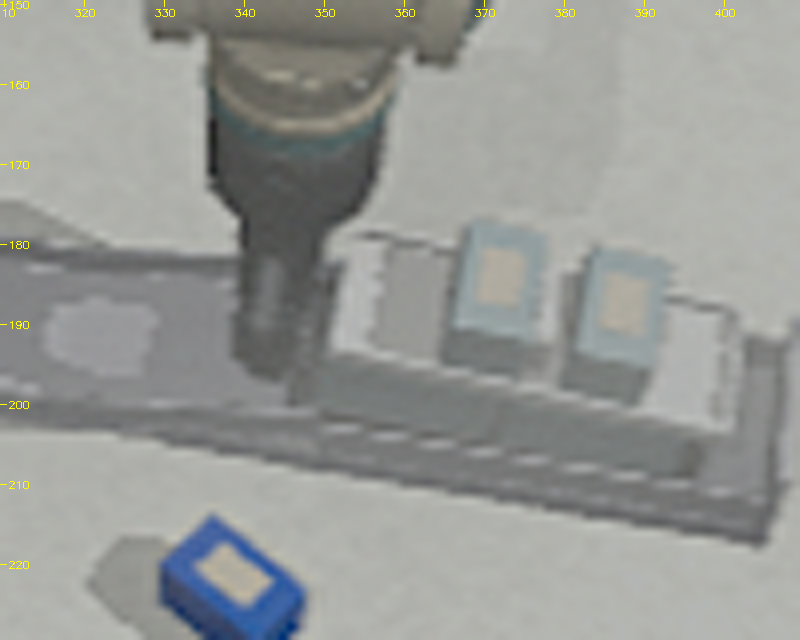

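View pics/w29.png

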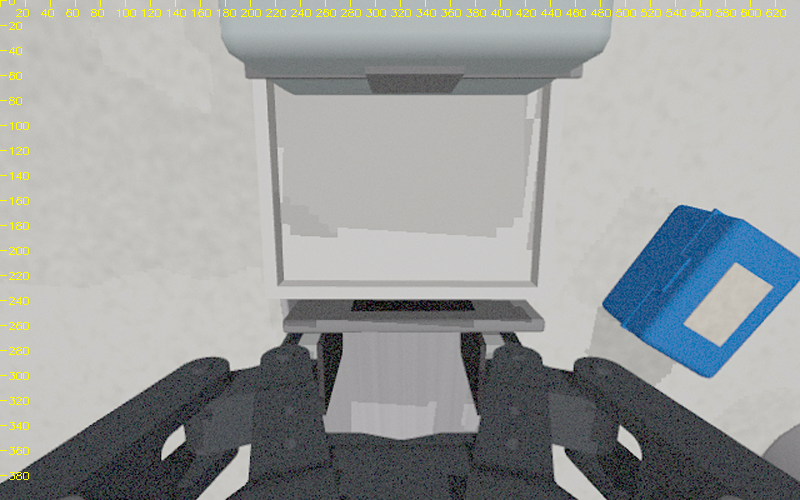

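Call:
carry_out(
  delta_pos=[
    [-0.0002,0.003,0],
    [-0.0002,0.003,0],
    [-0.0002,0.003,0],
    [-0.0002,0.003,0],
    [-0.0002,0.003,0],
    [-0.0002,0.003,0],
    [-0.0002,0.003,0],
    [-0.0002,0.003,0],
  ],
  turn=[0,0,0,0,0,0,0,0],
)

```text
time_s: 56.9
eef_pos: [0.4384, 0.132, 0.0453]
orientation: [-3.141, -0.0, 1.64]
force: [0.1, -1.8, -1.7]
opening: 0.5
```

```bash
python3 - <<'E'
from ov import *
np.set_printoptions(precision=4,suppress=True)
o=env.get_obs(); print(o["time_s"],o["eef_pos"],o["opening"],o["force"],np.degrees(o["orientation"]))
c=cam("scene"); save(c,"s30"); crop(c,"s30",310,410,150,230,8,grid=10)
c=cam("wrist"); save(c,"w30"); crop(c,"w30",0,640,0,400,1.25,grid=20)
E
```

```text
56.9 [0.4384 0.132  0.0453] 0.5001261559704391 [ 0.0935 -1.7681 -1.666 ] [-179.9555   -0.0083   93.9657]
```

View pics/s30.png

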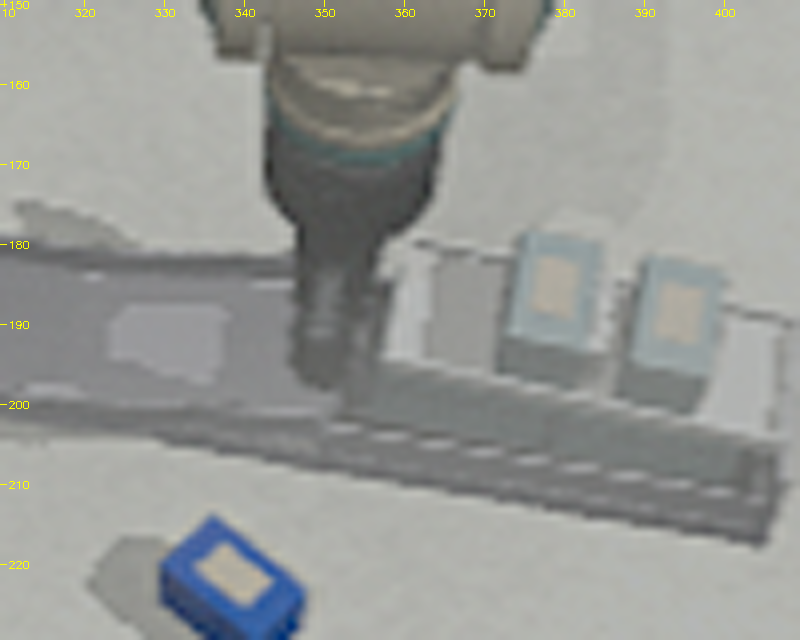

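View pics/w30.png

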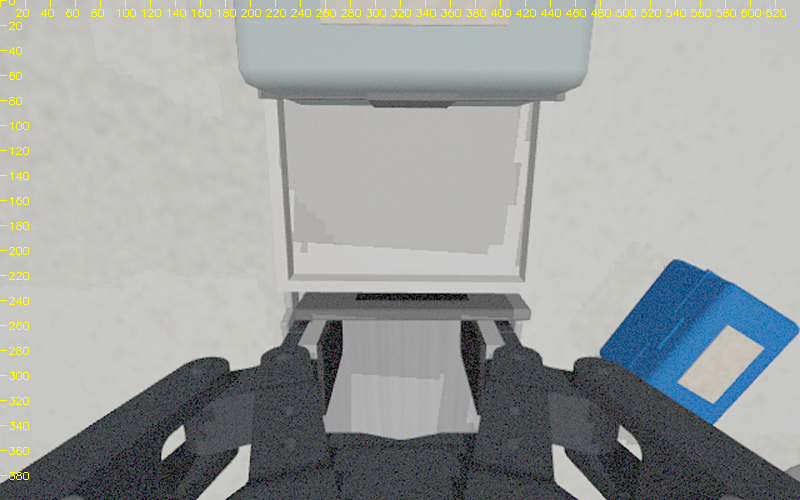

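Call:
carry_out(
  delta_pos=[
    [-0.0001,0.002,0],
    [-0.0001,0.002,0],
    [0,0,0],
    [0,0,0],
  ],
  turn=[0,0,0,0],
)

```text
time_s: 57.33
eef_pos: [0.4386, 0.1357, 0.0457]
orientation: [3.141, -0.0, 1.64]
force: [-0.4, -1.5, -0.9]
opening: 0.498
```

```bash
python3 - <<'E'
from ov import *
np.set_printoptions(precision=4,suppress=True)
o=env.get_obs(); print(o["time_s"],o["eef_pos"],o["opening"],o["force"],np.degrees(o["orientation"]))
c=cam("wrist"); save(c,"w31"); crop(c,"w31",0,640,0,400,1.25,grid=20)
p=lambda a:np.array(a,float)/1.25-.5
E
```

```text
57.3333 [0.4386 0.1357 0.0457] 0.49835962501748277 [-0.4166 -1.5177 -0.9268] [179.9919  -0.0179  93.9642]
```

View pics/w31.png

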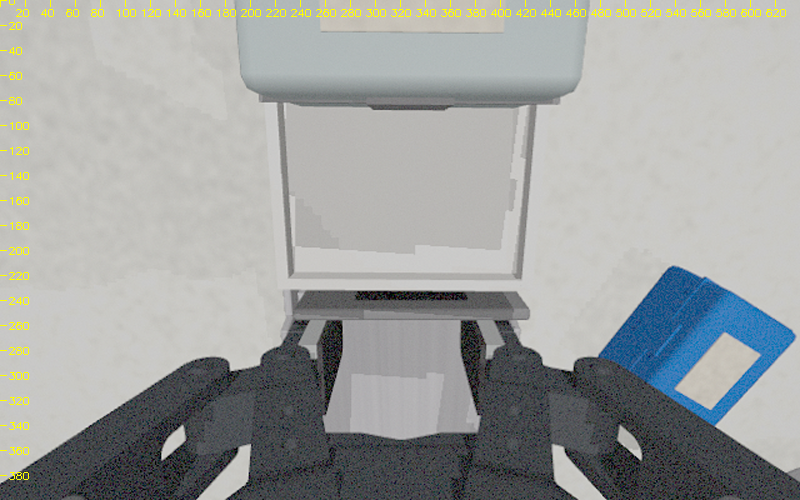

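```bash
python3 - <<'E'
from ov import *
np.set_printoptions(precision=4,suppress=True)
c=load("w31");p=lambda a:np.array(a,float)/1.25-.5
for z in (.06,.065,.07,.075,.08,.085):
    q=onz(c,p([(291,319),(530,319)]),z);print(z,q.mean(0),np.linalg.norm(q[0]-q[1]))
E
```

```text
0.06 [0.4417 0.1445 0.06  ] 0.07814303832011403
0.065 [0.4414 0.1467 0.065 ] 0.07508365488043771
0.07 [0.4411 0.149  0.07  ] 0.07202427144076126
0.075 [0.4409 0.1512 0.075 ] 0.06896488800108488
0.08 [0.4406 0.1535 0.08  ] 0.06590550456140855
0.085 [0.4403 0.1557 0.085 ] 0.06284612112173212
```

Call:
carry_out(
  delta_pos=[
    [0.0005,-0.006,0],
    [0.001,-0.015,0],
    [0.001,-0.015,0.01],
    [0,0,0.03],
    [0,0,0.04],
    [0,0,0.04],
    [0.005,-0.02,0.02],
    [0,0,0],
    [0,0,0],
  ],
  turn=[0,0,0,0,0,0,0,0,0],
)

```text
time_s: 58.13
eef_pos: [0.4468, 0.0792, 0.1868]
orientation: [3.138, -0.001, 1.639]
force: [-0.5, 0.5, -1.1]
opening: 0.502
```

```bash
python3 - <<'E'
from ov import *
np.set_printoptions(precision=4,suppress=True)
o=env.get_obs(); print(o["time_s"],o["eef_pos"],o["opening"],o["force"],np.degrees(o["orientation"]))
c=cam("wrist"); save(c,"w32"); crop(c,"w32",0,640,0,400,1.25,grid=20)
c=cam("scene"); save(c,"s32"); crop(c,"s32",310,420,150,230,7,grid=10)
c=cam("top"); save(c,"t32"); crop(c,"t32",215,375,190,290,5,grid=10)
E
```

```text
58.1333 [0.4468 0.0792 0.1868] 0.5024176323133446 [-0.4616  0.4503 -1.1472] [179.819   -0.039   93.8841]
```

View pics/w32.png

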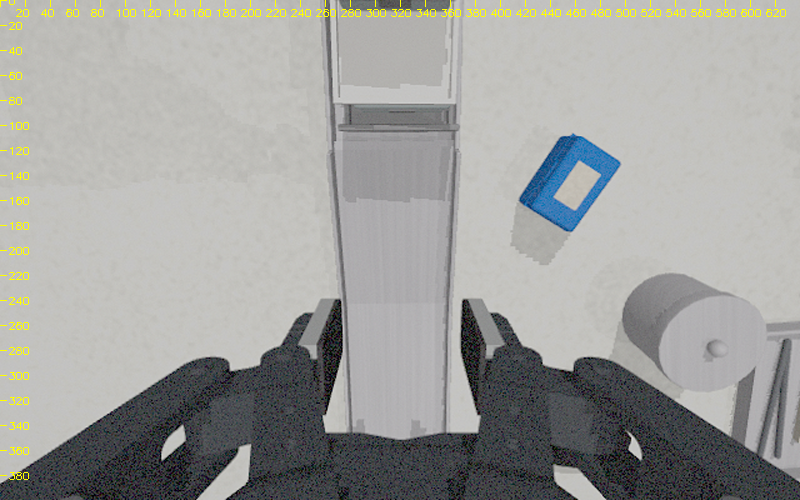

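View pics/s32.png

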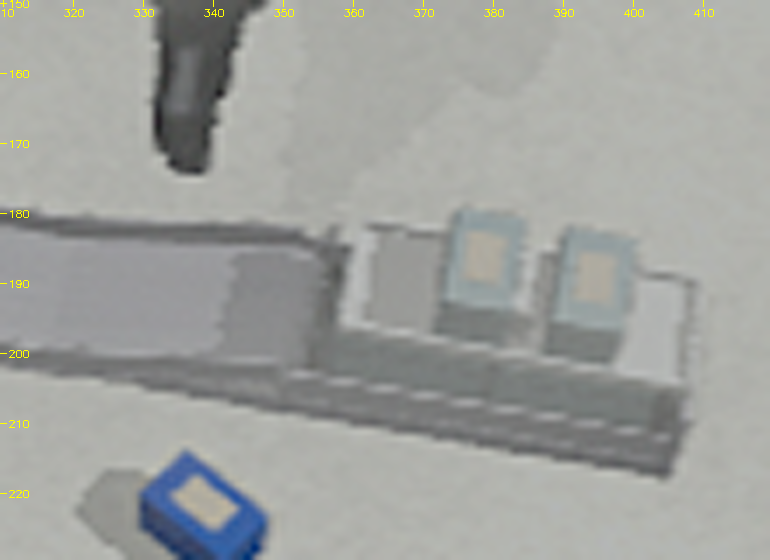

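View pics/t32.png

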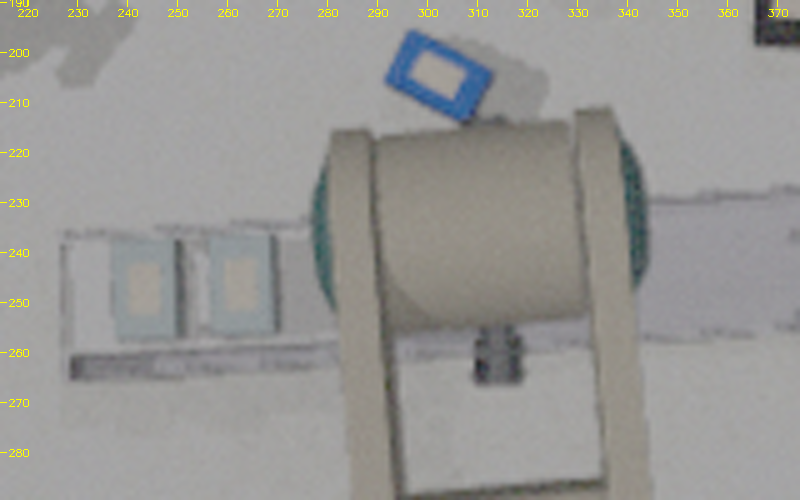

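Call:
carry_out(
  delta_pos=[
    [-0.001,0.015,0.03],
    [-0.002,0.025,0.03],
    [-0.002,0.025,0.02],
    [-0.001,0.02,0],
    [-0.001,0.015,0],
    [0,0,0],
    [0,0,0],
    [0,0,0],
    [0,0,0],
  ],
  turn=[0,0,0,0,0,0,0,0,0],
  gripper=0,
)

```text
time_s: 59.03
eef_pos: [0.439, 0.1789, 0.2649]
orientation: [-3.14, 0.0, 1.639]
force: [0.6, -0.5, 0.2]
opening: 1.002
```

```bash
python3 - <<'E'
from ov import *
np.set_printoptions(precision=4,suppress=True)
o=env.get_obs(); print(o["time_s"],o["eef_pos"],o["opening"],o["force"],np.degrees(o["orientation"]))
c=cam("wrist"); save(c,"w33"); crop(c,"w33",210,430,0,270,2.2,grid=20)
E
```

```text
59.0333 [0.439  0.1789 0.2649] 1.0023540644129532 [ 0.6441 -0.5253  0.1741] [-179.9318    0.0269   93.9169]
```

View pics/w33.png

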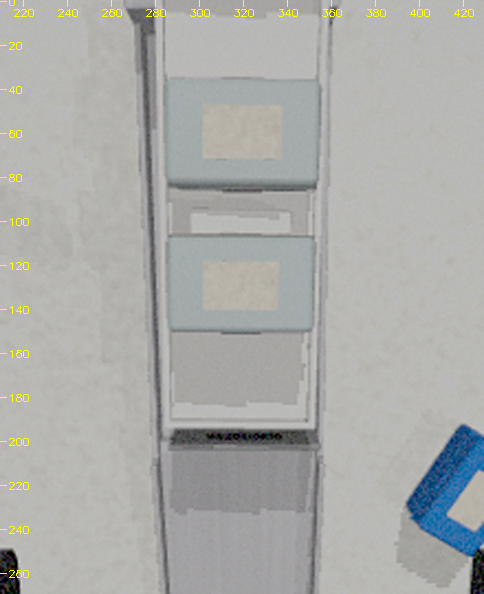

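```bash
python3 - <<'E'
from ov import *
np.set_printoptions(precision=4,suppress=True)
c=load("w33");p=lambda a:np.array(a,float)/2.2+[210,0]-.5
t=np.radians(4.0);X=np.array([np.cos(t),np.sin(t)]);Y=np.array([-np.sin(t),np.cos(t)]);o=np.array([.449,.011])
def S(pts,z):
    q=onz(c,p(pts),z)[:,:2]-o; return np.c_[q@X,q@Y]
print("panel rear outer",S([(166,450),(319,450)],.07))
print("panel rear inner",S([(176,438)],.07))
print("sep rear rim outer corners",S([(163,431),(320,431)],.082))
print("tab",S([(190,211),(292,211),(292,233),(190,233)],.102), S([(190,211),(292,211),(292,233),(190,233)],.102).mean(0))
print("small front",S([(166,83),(321,82),(316,186),(170,182)],.114).mean(0))
print("small rear",S([(169,240),(316,238),(311,330),(171,328)],.114).mean(0))
E
```

```text
panel rear outer [[-0.0346  0.1386]
 [ 0.0375  0.1385]]
panel rear inner [[-0.0297  0.1444]]
sep rear rim outer corners [[-0.0344  0.1509]
 [ 0.0364  0.1508]]
tab [[-0.0188  0.2451]
 [ 0.0211  0.245 ]
 [ 0.0213  0.2367]
 [-0.019   0.2368]] [0.0011 0.2409]
small front [0.0021 0.2716]
small rear [0.0014 0.2174]
```

```bash
python3 - <<'E'
from ov import *
a=load("top1");c=cam("top");save(c,"t34")
crop(a,"ca",430,530,170,220,7,grid=10);crop(c,"cb",430,530,170,220,7,grid=10)
A=cv2.imread("pics/ca.png");B=cv2.imread("pics/cb.png");cv2.imwrite("pics/cab_cmp.png",cv2.resize(np.vstack([A,B]),None,fx=.8,fy=.8))
def bl(x):
    return cv2.GaussianBlur(cv2.cvtColor(np.ascontiguousarray(x),cv2.COLOR_RGB2GRAY),(0,0),1)[185:212,450:512].astype(np.float32)
print("drawer region shift",cv2.phaseCorrelate(bl(a["img"]),bl(c["img"])))
E
```

```text
drawer region shift ((0.07220048255976863, 0.45932955054519375), 0.9972029830570575)
```

View pics/cab_cmp.png

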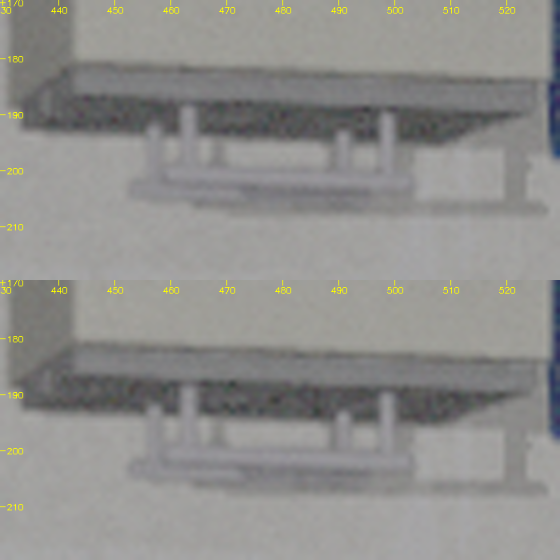

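```bash
python3 - <<'E'
from h import *
c=cam("scene");save(c,"s35");crop(c,"s35",0,640,0,400,1.25,grid=20)
o=env.get_obs();print(o["time_s"],o["force"])
print(env.job_done())
E
```

```text
59.1833 [ 0.08429098 -0.30833112  0.84415071]
the job is handed in; nothing more can be done
None
```

View pics/s35.png

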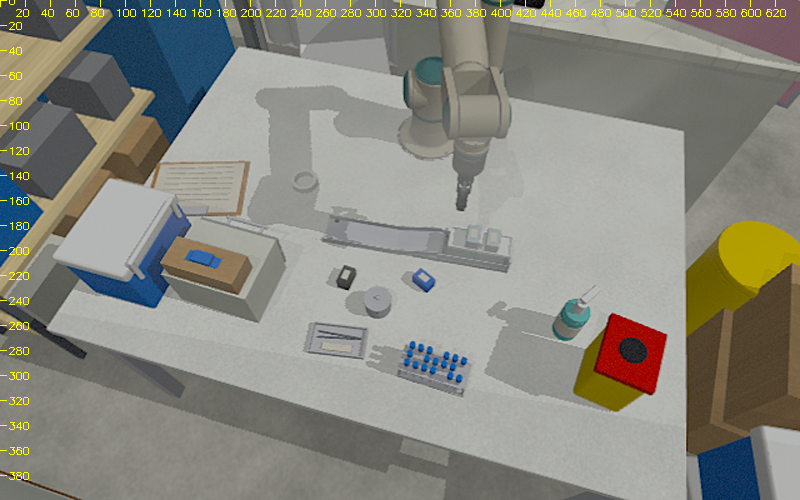

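I packed the tray, pushed it over the lip into the well and handed the job in at about 59 s. No verdict was reported.

**What I did:** I opened the top drawer about 128 mm and set the two big boxes end to end in the tray. The separator went on top, then I shut the drawer. Only two small boxes were there, and I stood one either side of the tab. I pushed the tray up the ramp with the gripper half open.

**Last checks (camera measurements):**
- **Tray:** its rear panel top was at about z = 70 mm, so the underside is on the well floor. Its centre was about 231 mm along the stand (217–241 mm allowed).
- **Separator:** it slid about 9 mm forward when the tray tipped over the crest (20 mm allowed). It is centred across the tray.
- **Small boxes:** both were upright, one either side of the tab.
- **Big boxes:** I could not see them under the separator at the end. They were flat in the tray before the push, and they may have slid forward a little inside it.
- **Jar, bottle, look-alikes:** I saw no movement of the jar, the pump bottle, or the blue and black boxes.

**Disagreements:**
- **Drawer:** it stopped firmly at the expected shut position with 13.5 N. The top camera, though, showed about half a pixel (1–2 mm) of difference from the start, which is within the 8 mm allowed.
- **Cameras:** the top and wrist cameras differed by 3–5 mm in y on some boxes.

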